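Sort clamp screws on notched thread gauges at a lifting-gear service bench

ROBOT

A 6-joint arm with a two-finger parallel gripper is mounted at the origin on the work surface. World frame = base frame: x ahead of the robot, y to its left, z up, the work surface at z = 0. Lengths are in m, angles in degrees, forces in N, time in s.
With the tool pointing down it reaches from about 0.25 to 0.725 m from the base axis. Payload 9.7 kg.
Tool frame: the origin (TCP) lies between the finger pads; the fingertips stand bot.tcp_to_tips ahead of it and the grasp point (between the pads) lies 11 mm behind it (bot.tcp_to_tips is the distance from the TCP to the fingertips, in m); z points along the fingers, y is the line along which they close (so a half turn about z gives the same grasp; the last joint's range is limited). The gripper opens to 85 mm and grips with 20 to 120 N. Pads are 22 mm wide; open, the fingers measure 114 mm over their backs; the gripper's body (76 mm by 85 mm) begins 54 mm behind the grasp point. The pads swing forward as they close: fully open they stand 13 mm farther back than shut.
Start: joints at [73.109, 4.979, 10.078, 95.1, 0, 90], TCP at [0.16, 0.526, 0.239] pointing down, gripper open.
Joint ranges: [-179.16, 179.16], [-48.56, 103.87], [-65.8, 70.77], [-126.05, 130.52], [-82.76, 87.17], [-180, 180]. Speed limits (degrees/s): [127.2, 127.2, 147.25, 180, 180, 180].

INTERFACE

Orientations are given as [roll, pitch, yaw] about the fixed x, y, z axes, in that order (R = Rz(yaw) Ry(pitch) Rx(roll)).
In Python, from workcell import bot gives the robot as it stands. The module is installed in compiled form; this text tells all that it offers.
- The arm moves only by the tool carry_out, never from a script. Its arguments are lists of equal length, an entry for each row: "linear": the shift along the world's x, y, z normalised to -1 to 1, where 1 is 2 cm, a list of three; "rotation": the turn, a rotation vector about the world's x, y, z normalised to -1 to 1, where 1 is 8 degrees, a list of three; "grip": the closure, from -1 (fully open) to 1 (shut). In form: {"linear": [[tx, ty, tz], ...], "rotation": [[rx, ry, rz], ...], "grip": [grip, ...]}. A call has 1 to 12 rows; each row shifts and turns the commanded pose from where the row before left it; what a row does not reach is not made up. A row lasts 1/10 s, in which the tool goes at most 50 mm and 8.59 degrees, less where a joint would pass 70% of its speed; a pose out of reach is approached as far as the arm can. A call with a number of a shift or a turn outside -1 to 1 is refused whole. A call with a gripper value outside its range is refused whole. The fingers move at their own pace and stop on an object; "grip_force" is the grip in N (left out, the last holds). Time passes only in rows, so rows that do not move let the fingers close. It gives the time, the measured TCP pose, the force, the opening and the grip force at its end, in the units of the state.
- bot.get_obs(): the state, without advancing time (a new reading comes with each control period).
- bot.camera(name): name is "side" or "top" or "wrist"; returns the picture (384x512x3 uint8, blue, green, red); there is no depth.
- bot.camera_model(name): a dict with "fx", "fy", "cx", "cy" (pixels), "camera_from_world" (4x4, takes a point from world to camera coordinates). Camera axes: x right, y up, looking along -z (the intrinsics and any distortion apply to the point x, -y, -z); pixel columns grow to the right and rows downward; lengths in m; the calibration is good to about 2 mm. A picture is of the moment at which its call begins: read the wrist's pose just before it. camera_model takes no time and is no camera call; for the wrist camera it gives the pose at the moment of the call.
- bot.job_done(): hands the job in; it is judged then, once.
The state is a dict: "time": time; "q": joint angles; "qd": joint speeds; "joint_efforts": joint torques, N m; "ee_pos": TCP position; "tcp_rot": TCP orientation; "wrist_force": force on the tool from outside, world axes, zero at the start; "torque": the same for the moment, N m; "opening": finger opening in m; "grasp_force": force on a finger pad.
Only numpy, scipy, OpenCV 4.12 (cv2) and the standard library are available. Lean on these libraries where they do the work, as an engineer would, in place of code of your own. Each camera call takes 0.05 s, during which the arm holds its last target. There are 200 camera calls.

TASK

Lay the stripped clamp screws and lock plates out for inspection: with the scraper block, not your fingers, scrape all the bronze chips off the steel bench plate into the blue chip trough along its edge before anything is laid on it, and stand the scraper back on its rubber pad, lengthwise. Sort the screws by thread pitch: lay each one along a saddle of the gauge whose notches match its thread, about centred, so that the thread drops fully into the notches. Lay both lock plates flat on the cleaned bench plate, side by side, and leave the other things on the bench where they are.

Things in the scene. Friction and masses are not known exactly. Their poses are not given: they have to be found in the camera images.
- screw_10_a: dark steel clamp screw, may be absent. Thread pitch 10 mm: ring-like crests 29 mm across, core 19 mm. Origin on the axis at mid thread; x runs to the head. Thread x = -34 to 34 mm, crest at x = 0 and every 10 mm; bright pressure pad 30 mm dia, x = -46 to -34; bright square head 30 x 30, x = 36 to 51. 0.4 kg. Starts lying flat, axis 15 mm up: pinch across the thread. Head at either end of a saddle.
- screw_10_b: dark steel clamp screw, may be absent. Thread pitch 10 mm: ring-like crests 29 mm across, core 19 mm. Origin on the axis at mid thread; x runs to the head. Thread x = -34 to 34 mm, crest at x = 0 and every 10 mm; bright pressure pad 30 mm dia, x = -46 to -34; bright square head 30 x 30, x = 36 to 51. 0.4 kg. Starts lying flat, axis 15 mm up: pinch across the thread. Head at either end of a saddle.
- screw_10_c: dark steel clamp screw, may be absent. Thread pitch 10 mm: ring-like crests 29 mm across, core 19 mm. Origin on the axis at mid thread; x runs to the head. Thread x = -34 to 34 mm, crest at x = 0 and every 10 mm; bright pressure pad 30 mm dia, x = -46 to -34; bright square head 30 x 30, x = 36 to 51. 0.4 kg. Starts lying flat, axis 15 mm up: pinch across the thread. Head at either end of a saddle.
- screw_6_a: dark steel clamp screw, may be absent. Thread pitch 6 mm: ring-like crests 29 mm across, core 23 mm. Origin on the axis at mid thread; x runs to the head. Thread x = -34 to 34 mm, crest at x = 0 and every 6 mm; bright pressure pad 30 mm dia, x = -46 to -34; bright square head 30 x 30, x = 36 to 51. 0.4 kg. Starts lying flat, axis 15 mm up: pinch across the thread. Head at either end of a saddle.
- screw_6_b: dark steel clamp screw, may be absent. Thread pitch 6 mm: ring-like crests 29 mm across, core 23 mm. Origin on the axis at mid thread; x runs to the head. Thread x = -34 to 34 mm, crest at x = 0 and every 6 mm; bright pressure pad 30 mm dia, x = -46 to -34; bright square head 30 x 30, x = 36 to 51. 0.4 kg. Starts lying flat, axis 15 mm up: pinch across the thread. Head at either end of a saddle.
- gauge_10: fixed gauge with 10 mm notches, dark base 80 (x) x 164 (y) x 8 mm, origin under its centre. Three yellow saddles along x at y = -60, 0, 60 mm: U channels 46 mm long, 20 wide, toothed upper edges, tips 40 mm up, teeth every 10 mm, first 5 mm from the middle. A matching screw seats with its origin 0 or whole pitches from the middle, axis about 47 mm up; not meshed, it rides about 53 mm up.
- gauge_6: fixed gauge with 6 mm notches, dark base 80 (x) x 164 (y) x 8 mm, origin under its centre. Three yellow saddles along x at y = -60, 0, 60 mm: U channels 46 mm long, 20 wide, toothed upper edges, tips 40 mm up, teeth every 6 mm, first 3 mm from the middle. A matching screw seats with its origin 0 or whole pitches from the middle, axis about 49.5 mm up; not meshed, it rides about 53 mm up.
- bench_plate: fixed bright steel plate 180 (x) x 200 (y) x 40 mm, origin under its centre, x away from the robot. Along its robot-side (-x) edge runs an open blue chip trough: inside x = -166 to -90, y = -100 to 100 mm, floor 2 mm, outer wall 34, end walls 30 mm high; chips pushed over the -x edge fall in.
- chip1: coppery bronze chip about 26 x 16 x 6 mm, 15 g, origin under its middle; lies loose on the bench plate, within about 50 mm of its centre in x and 75 mm in y; present or absent. Sharp: not to be touched with the fingers.
- chip2: coppery bronze chip about 26 x 16 x 6 mm, 15 g, origin under its middle; lies loose on the bench plate, within about 50 mm of its centre in x and 75 mm in y; present or absent. Sharp: not to be touched with the fingers.
- chip3: coppery bronze chip about 26 x 16 x 6 mm, 15 g, origin under its middle; lies loose on the bench plate, within about 50 mm of its centre in x and 75 mm in y; present or absent. Sharp: not to be touched with the fingers.
- chip4: coppery bronze chip about 26 x 16 x 6 mm, 15 g, origin under its middle; lies loose on the bench plate, within about 50 mm of its centre in x and 75 mm in y; present or absent. Sharp: not to be touched with the fingers.
- chip5: coppery bronze chip about 26 x 16 x 6 mm, 15 g, origin under its middle; lies loose on the bench plate, within about 50 mm of its centre in x and 75 mm in y; present or absent. Sharp: not to be touched with the fingers.
- scraper: red plastic scraper block standing upright on its pad; origin under its centre. Foot 24 (x, thickness) x 120 (y, width) x 30 mm high, above it a handle 22 (x) x 70 (y) mm up to 79 mm; 0.2 kg. Grip the handle across its 22 mm from above; push with the broad faces (along +-x).
- pad: fixed black rubber pad 80 (x) x 160 (y) x 4 mm, origin under its centre: the scraper's place, the scraper's width lying along y.
- lock_plate_a: yellow-zinc steel lock plate 40 (x) x 70 (y) x 6 mm, 0.12 kg, with two dark holes; origin under its centre; starts flat on the bench. Pinch it across its 40 mm.
- lock_plate_b: yellow-zinc steel lock plate 40 (x) x 70 (y) x 6 mm, 0.12 kg, with two dark holes; origin under its centre; starts flat on the bench. Pinch it across its 40 mm.
- eye_bolt: bystander: steel eye bolt, eye 72 mm across, lying flat (16 mm high), origin under the eye's centre
- hex_key_set: bystander: clip of hex keys with an orange holder, about 170 x 50 x 35 mm, its keys along x, origin under the holder
- hex_key: bystander: single L-shaped hex key 88 x 34 x 8 mm between screws and lock plates, long leg along x, short leg to +y at the +x end, origin under the middle of the long leg
- hub_nut: bystander: brass hub nut 46 mm across, 36 mm high, beyond the pad, origin under its centre
Not all that is in view belongs to the job. What is shaped like the screw_10_a but orange is not meant.

How it is judged (in metres and radians):
On the way:
1. all chips lie in the chip trough, while no lock plate has been laid on the bench plate yet (x of chip1 in the frame of bench_plate between -0.168 and -0.09 m and y of chip1 in the frame of bench_plate between -0.103 and 0.103 m and height (world z) of each of chip1, chip2, chip3, chip4, chip5 below 0.034 m and x of chip2 in the frame of bench_plate between -0.168 and -0.09 m and y of chip2 in the frame of bench_plate between -0.103 and 0.103 m and x of chip3 in the frame of bench_plate between -0.168 and -0.09 m and y of chip3 in the frame of bench_plate between -0.103 and 0.103 m and x of chip4 in the frame of bench_plate between -0.168 and -0.09 m and y of chip4 in the frame of bench_plate between -0.103 and 0.103 m and x of chip5 in the frame of bench_plate between -0.168 and -0.09 m and y of chip5 in the frame of bench_plate between -0.103 and 0.103 m and height (world z) of each of lock_plate_a, lock_plate_b below 0.03 m), for 0.2 s.
At the end, for the whole second after the job is handed in: Each screw at rest in a saddle of its gauge: within 14.5 mm along, 4 across, +1.8/-3 in height, 0.05 rad. Lock plates flat (0.06 rad) on the plate, centres within 75 (x), 85 mm (y) of its centre. Chips in the trough. Scraper upright (0.08 rad) on its pad within 25 (x), 40 mm (y), 0.3 rad (x of screw_10_a in the frame of gauge_10 between -0.0145 and 0.0145 m and z of screw_10_a in the frame of gauge_10 between 0.0444 and 0.0492 m and angle between the x axis of each of screw_10_a, screw_10_b, screw_10_c and the x axis of gauge_10, either way round below 0.05 rad and (y of screw_10_a in the frame of gauge_10 between -0.064 and -0.056 m or y of screw_10_a in the frame of gauge_10 between -0.004 and 0.004 m or y of screw_10_a in the frame of gauge_10 between 0.056 and 0.064 m) and linear speed of each of screw_10_a, screw_10_b, screw_10_c, screw_6_a, screw_6_b, lock_plate_a, lock_plate_b, scraper below 0.02 m/s and x of screw_10_b in the frame of gauge_10 between -0.0145 and 0.0145 m and z of screw_10_b in the frame of gauge_10 between 0.0444 and 0.0492 m and (y of screw_10_b in the frame of gauge_10 between -0.064 and -0.056 m or y of screw_10_b in the frame of gauge_10 between -0.004 and 0.004 m or y of screw_10_b in the frame of gauge_10 between 0.056 and 0.064 m) and x of screw_10_c in the frame of gauge_10 between -0.0145 and 0.0145 m and z of screw_10_c in the frame of gauge_10 between 0.0444 and 0.0492 m and (y of screw_10_c in the frame of gauge_10 between -0.064 and -0.056 m or y of screw_10_c in the frame of gauge_10 between -0.004 and 0.004 m or y of screw_10_c in the frame of gauge_10 between 0.056 and 0.064 m) and x of screw_6_a in the frame of gauge_6 between -0.0145 and 0.0145 m and z of screw_6_a in the frame of gauge_6 between 0.0468 and 0.0516 m and angle between the x axis of each of screw_6_a, screw_6_b and the x axis of gauge_6, either way round below 0.05 rad and (y of screw_6_a in the frame of gauge_6 between -0.064 and -0.056 m or y of screw_6_a in the frame of gauge_6 between -0.004 and 0.004 m or y of screw_6_a in the frame of gauge_6 between 0.056 and 0.064 m) and x of screw_6_b in the frame of gauge_6 between -0.0145 and 0.0145 m and z of screw_6_b in the frame of gauge_6 between 0.0468 and 0.0516 m and (y of screw_6_b in the frame of gauge_6 between -0.064 and -0.056 m or y of screw_6_b in the frame of gauge_6 between -0.004 and 0.004 m or y of screw_6_b in the frame of gauge_6 between 0.056 and 0.064 m) and x of lock_plate_a in the frame of bench_plate between -0.075 and 0.075 m and y of lock_plate_a in the frame of bench_plate between -0.085 and 0.085 m and z of lock_plate_a in the frame of bench_plate between 0.037 and 0.0425 m and angle between each of lock_plate_a, lock_plate_b's own z axis and vertical below 0.06 rad and x of lock_plate_b in the frame of bench_plate between -0.075 and 0.075 m and y of lock_plate_b in the frame of bench_plate between -0.085 and 0.085 m and z of lock_plate_b in the frame of bench_plate between 0.037 and 0.0425 m and x of chip1 in the frame of bench_plate between -0.168 and -0.09 m and y of chip1 in the frame of bench_plate between -0.103 and 0.103 m and height (world z) of each of chip1, chip2, chip3, chip4, chip5 below 0.034 m and x of chip2 in the frame of bench_plate between -0.168 and -0.09 m and y of chip2 in the frame of bench_plate between -0.103 and 0.103 m and x of chip3 in the frame of bench_plate between -0.168 and -0.09 m and y of chip3 in the frame of bench_plate between -0.103 and 0.103 m and x of chip4 in the frame of bench_plate between -0.168 and -0.09 m and y of chip4 in the frame of bench_plate between -0.103 and 0.103 m and x of chip5 in the frame of bench_plate between -0.168 and -0.09 m and y of chip5 in the frame of bench_plate between -0.103 and 0.103 m and x of scraper in the frame of pad between -0.025 and 0.025 m and y of scraper in the frame of pad between -0.04 and 0.04 m and z of scraper in the frame of pad between 0.001 and 0.007 m and angle between scraper's own z axis and vertical below 0.08 rad and angle between the y axis of scraper and the y axis of pad, either way round below 0.3 rad); the robot touches nothing.
It fails at once if the fingers touch a chip (contact force between the fingers and chip1 above 1 N or contact force between the fingers and chip2 above 1 N or contact force between the fingers and chip3 above 1 N or contact force between the fingers and chip4 above 1 N or contact force between the fingers and chip5 above 1 N).
It fails at once if a bystander (eye bolt, hex keys, hub nut) is moved more than 5 cm (distance of any of eye_bolt, hex_key_set, hex_key, hub_nut from where it was at the start of the episode above 0.05 m).
Of chip1, chip2, chip3, chip4, chip5 only 3 to 5 are there at a start; the rules pass over those that are not, and their reading is None.
Of screw_10_a, screw_10_b, screw_10_c, screw_6_a, screw_6_b only 3 to 5 are there at a start; the rules pass over those that are not, and their reading is None.
At some moment in a run one of lock_plate_a, lock_plate_b may be knocked a few centimetres aside while the robot is not near it.
It also fails if it takes over 210 s, if anything falls off the work surface, if the arm or the gripper's body presses on something with over 40 N, if the wrist force passes 120 N, or if a joint passes its speed limit or range.

## Working session

There is one attempt and no reset: what is moved stays moved. The work goes in short steps, Python scripts to look and compute and a tool call to move; the robot and the scene stay as the last step left them, time stands still between calls to the robot, and variables do not carry over. Pictures are saved under pics/ and viewed, at most 14 in all, crops included, and the job is handed in when it is done.

Besides the shell and the picture viewer there is one more tool, called after ">>>" as name(argument=value, ...) on one line, values as JSON. carry_out: Moves the arm, as the interface text tells. Its arguments: {"type":"object","properties":{"linear":{"type":"array","items":{"type":"array","items":{"type":"number"}}},"rotation":{"type":"array","items":{"type":"array","items":{"type":"number"}}},"grip":{"type":"array","items":{"type":"number"}},"grip_force":{"type":"number"}},"required":["linear","rotation","grip"]}

```bash
mkdir -p pics
python3 - <<'E'
from workcell import bot
import cv2,numpy as np
o=bot.get_obs();print({k:o[k] for k in("time","ee_pos","tcp_rot","opening","q")},bot.tcp_to_tips)
for n in("top","side"):
    m=bot.camera_model(n);print(n,m["fx"],m["fy"],m["cx"],m["cy"],np.round(m["camera_from_world"],3).tolist(),[k for k in m])
    im=bot.camera(n);cv2.imwrite(f"pics/{n}0.png",im)
    if n=="top":cv2.imwrite("pics/top0b.png",cv2.resize(im,(800,600),interpolation=cv2.INTER_CUBIC))
E
```

```text
{'time': 0.0, 'ee_pos': array([0.1597301 , 0.52606748, 0.23856801]), 'tcp_rot': array([-1.79923401e+02,  1.41403503e-03,  1.63108174e+02]), 'opening': 0.08562064476691987, 'q': array([ 7.31108235e+01,  5.01133702e+00,  1.00330284e+01,  9.50982907e+01,
       -1.41049121e-03,  9.00026517e+01])} 0.008
top 383.34836888128876 383.34836888128876 251.5148151918375 195.4042117874171 [[0.029, -1.0, 0.004, -0.025], [0.973, 0.029, 0.229, -0.539], [-0.229, -0.002, 0.974, -0.992], [0.0, 0.0, 0.0, 1.0]] ['fx', 'fy', 'cx', 'cy', 'camera_from_world']
side 376.34166668917015 376.34166668917015 256.31967481334226 195.3528563823119 [[0.935, -0.354, -0.008, -0.508], [0.189, 0.481, 0.856, -0.168], [-0.299, -0.802, 0.517, -1.048], [0.0, 0.0, 0.0, 1.0]] ['fx', 'fy', 'cx', 'cy', 'camera_from_world']
```

View pics/top0b.png

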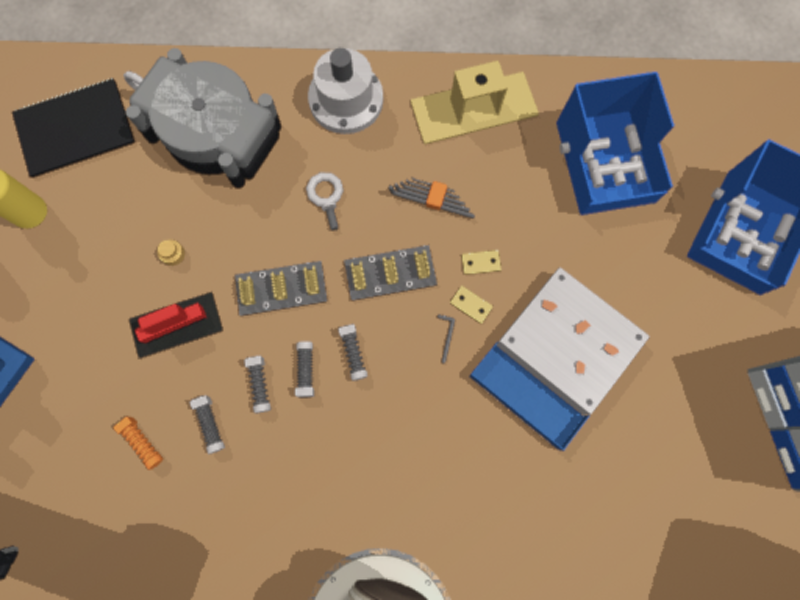

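View pics/side0.png

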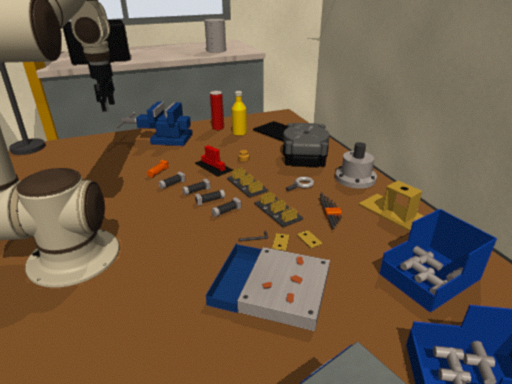

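The top view (800x600) shows 4 screws near (205,423), (257,384), (304,369) and (352,352). The orange decoy is at (137,442), the gauges at (280,288) and (390,272), and the scraper at (172,322). Four chips lie on the plate around (580,335), and the lock plates are at (481,262) and (471,304).

```bash
cat > h.py <<'E'
from workcell import bot
import cv2,numpy as np
def ray(n,u,v,m=None):
    m=m or bot.camera_model(n);T=np.array(m["camera_from_world"]);R=T[:3,:3];c=-R.T@T[:3,3]
    d=R.T@np.array([(u-m["cx"])/m["fx"],-(v-m["cy"])/m["fy"],-1.]);return c,d
def plane(n,u,v,z,m=None):
    c,d=ray(n,u,v,m);return (c+d*(z-c[2])/d[2])
def proj(n,p,m=None):
    m=m or bot.camera_model(n);T=np.array(m["camera_from_world"]);q=T[:3,:3]@np.array(p,float)+T[:3,3]
    return np.array([m["cx"]-m["fx"]*q[0]/q[2],m["cy"]+m["fy"]*q[1]/q[2]])
def rects(n,mask,z,amin,amax=1e9,m=None):
    out=[]
    for c in cv2.findContours(mask.astype(np.uint8)*255,cv2.RETR_EXTERNAL,cv2.CHAIN_APPROX_NONE)[0]:
        a=cv2.contourArea(c)
        if not amin<=a<=amax: continue
        P=np.array([plane(n,*p[0],z,m)[:2] for p in c],np.float32)*1000
        r=cv2.minAreaRect(P);b=cv2.boxPoints(r);e=[b[1]-b[0],b[2]-b[1]];L=max(e,key=np.linalg.norm)
        mm=cv2.moments(c);out.append(dict(px=(round(mm["m10"]/mm["m00"]),round(mm["m01"]/mm["m00"])),a=a,c=np.round(r[0],1),s=(round(min(r[1]),1),round(max(r[1]),1)),ang=round(np.degrees(np.arctan2(L[1],L[0]))%180,1),box=np.round(b,0).tolist()))
    return out
E
python3 - <<'E'
from h import *
im=cv2.imread("pics/top0.png");H,S,V=cv2.split(cv2.cvtColor(im,cv2.COLOR_BGR2HSV));B,G,R=cv2.split(im.astype(int))
yy,xx=np.mgrid[:384,:512]
for n,mk,z,a in[("red",((H<6)|(H>174))&(S>150)&(V>90)&(yy>100)&(xx<200),.079,30),("blue",(H>100)&(H<125)&(S>120)&(yy>200)&(xx>200)&(xx<450),.034,200),
  ("chip",(H<14)&(S>90)&(V>150)&(xx>330)&(xx<410)&(yy>180)&(yy<250),.043,10),
  ("plate",(S<45)&(V>130)&(xx>290)&(xx<430)&(yy>160),.04,800),
  ("yel",(H>18)&(H<32)&(S>100)&(V>110)&(yy>130)&(yy<230)&(xx>60),.04,20),
  ("yel0",(H>18)&(H<32)&(S>70)&(V>110)&(yy>130)&(yy<230)&(xx>270),.006,20),
  ("blk",(V<75)&(yy>150)&(yy<240)&(xx>70)&(xx<150),.004,100),
  ("ds",(S<90)&(yy>190)&(yy<310)&(xx>110)&(xx<245),.015,30),
  ("gbase",(S<90)&(V<130)&(yy>140)&(yy<210)&(xx>140)&(xx<290),.008,300)]:
    for r in rects("top",mk,z,a):print(n,r)
c=im[195:310,60:250];cv2.imwrite("pics/c1.png",cv2.resize(c,None,fx=4.2,fy=4.2,interpolation=cv2.INTER_CUBIC))
for r in [(.3,0,0),(.5,0,0),(.16,.526,.24)]:print(proj("top",r))
E
```

```text
red {'px': (107, 205), 'a': 581.0, 'c': array([501. , 377.2]), 's': (44.9, 120.6), 'ang': np.float32(115.7), 'box': [[455.0, 422.0], [507.0, 313.0], [547.0, 333.0], [495.0, 441.0]]}
blue {'px': (338, 254), 'a': 1838.5, 'c': array([ 389.5, -248. ]), 's': (72.7, 200.4), 'ang': np.float32(52.0), 'box': [[299.0, -305.0], [356.0, -349.0], [480.0, -191.0], [423.0, -147.0]]}
chip {'px': (371, 235), 'a': 23.5, 'c': array([ 443.2, -339.4]), 's': (11.0, 19.3), 'ang': np.float32(177.6), 'box': [[433.0, -344.0], [453.0, -345.0], [453.0, -334.0], [434.0, -334.0]]}
chip {'px': (391, 223), 'a': 28.0, 'c': array([ 476., -395.]), 's': (12.9, 22.9), 'ang': np.float32(63.9), 'box': [[465.0, -402.0], [477.0, -408.0], [487.0, -388.0], [475.0, -382.0]]}
chip {'px': (372, 209), 'a': 31.5, 'c': array([ 515.5, -344.6]), 's': (13.4, 24.8), 'ang': np.float32(135.1), 'box': [[502.0, -341.0], [520.0, -358.0], [529.0, -349.0], [511.0, -331.0]]}
chip {'px': (351, 195), 'a': 30.0, 'c': array([ 552.6, -287.7]), 's': (14.5, 22.3), 'ang': np.float32(63.8), 'box': [[541.0, -294.0], [554.0, -301.0], [564.0, -281.0], [55
[... 3383 characters left out ...]
': [[525.0, 277.0], [530.0, 113.0], [560.0, 114.0], [555.0, 278.0]]}
ds {'px': (127, 207), 'a': 386.0, 'c': array([515.5, 357.6]), 's': (75.5, 90.5), 'ang': np.float32(110.7), 'box': [[464.0, 387.0], [496.0, 302.0], [567.0, 329.0], [535.0, 413.0]]}
gbase {'px': (179, 185), 'a': 1378.5, 'c': array([580.1, 202.7]), 's': (82.2, 164.8), 'ang': np.float32(101.5), 'box': [[523.0, 275.0], [556.0, 114.0], [637.0, 130.0], [604.0, 292.0]]}
gbase {'px': (249, 175), 'a': 1348.0, 'c': array([616.2,  -0.8]), 's': (82.1, 164.9), 'ang': np.float32(102.5), 'box': [[558.0, 71.0], [594.0, -90.0], [674.0, -72.0], [638.0, 89.0]]}
[245.73293749 284.57171851]
[247.95069523 213.46390142]
[-10.69707864 346.04885241]
```

View pics/c1.png

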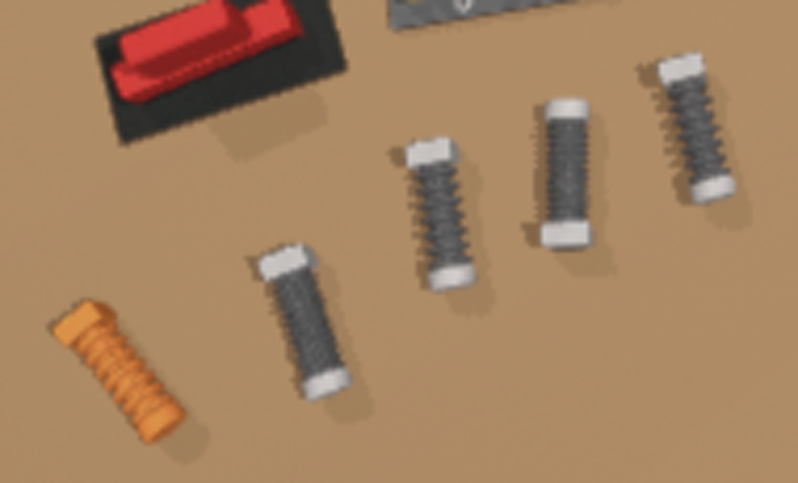

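Screw threads in the zoomed crop: the left one (at 305,325) is fine, the second (440,215) coarse, the third (567,170) fine with its head towards the robot, and the fourth (697,130) coarse. I'll move over the scraper for a wrist view.

>>> carry_out(linear=[[1,-0.45,0],[1,-0.45,0],[1,-0.45,0],[1,-0.45,0],[1,-0.45,0],[1,-0.45,0],[1,-0.45,0],[1,-0.45,0],[1,-0.45,0],[1,-0.45,0]], rotation=[[0,0,-0.4],[0,0,-0.4],[0,0,-0.4],[0,0,-0.4],[0,0,-0.4],[0,0,-0.4],[0,0,-0.4],[0,0,-0.4],[0,0,-0.4],[0,0,-0.4]], grip=[-1,-1,-1,-1,-1,-1,-1,-1,-1,-1])

```text
time: 1.1
ee_pos: [0.3605, 0.4357, 0.2389]
tcp_rot: [-180.0, 0.0, 131.0]
wrist_force: [0.1, 0.3, 0.5]
opening: 0.0854
grasp_force: 0.0
```

>>> carry_out(linear=[[1,-0.45,0],[1,-0.45,0],[1,-0.45,0],[1,-0.45,0],[1,-0.45,0],[0.5,-0.45,0],[0,0,0],[0,0,0]], rotation=[[0,0,-0.4],[0,0,-0.4],[0,0,-0.4],[0,0,-0.4],[0,0,-0.4],[0,0,-0.4],[0,0,0],[0,0,0]], grip=[-1,-1,-1,-1,-1,-1,-1,-1])

```text
time: 1.9
ee_pos: [0.4696, 0.3822, 0.2389]
tcp_rot: [-180.0, 0.0, 112.0]
wrist_force: [0.3, -0.3, -0.1]
opening: 0.0853
grasp_force: 0.0
```

Run:
```python
from h import *
o=bot.get_obs();print(o["ee_pos"],o["tcp_rot"],o["wrist_force"])
m=bot.camera_model("wrist");im=bot.camera("wrist");cv2.imwrite("pics/w1.png",im)
import pickle;pickle.dump(m,open("w1.pkl","wb"))
T=np.array(m["camera_from_world"]);print(m["fx"],-T[:3,:3].T@T[:3,3],np.round(T[2],2))
```

```text
[0.46956962 0.38223799 0.23892736] [-1.79953991e+02  1.40468256e-03  1.11968174e+02] [ 0.33020315 -0.31359892 -0.05485942]
309.1836037904212 [0.44269649 0.4491652  0.37290641] [-0.11  0.27  0.96 -0.43]
```

View pics/w1.png

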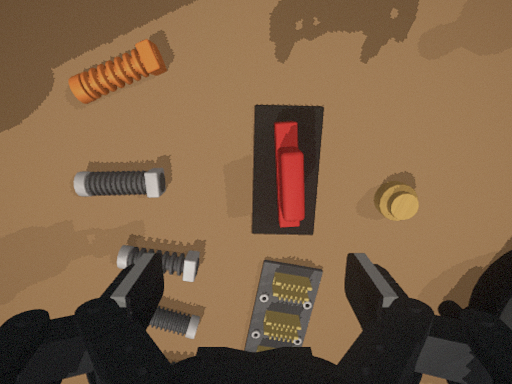

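The wrist view shows the scraper at (290,175): handle top spans about (280–303, 150–220), on the pad (253–322, 105–234). Now to measure it.

Run:
```python
from h import *
import pickle;m=pickle.load(open("w1.pkl","rb"));im=cv2.imread("pics/w1.png");H,S,V=cv2.split(cv2.cvtColor(im,cv2.COLOR_BGR2HSV))
yy,xx=np.mgrid[:384,:512]
red=((H<6)|(H>174))&(S>150)&(xx>265)&(xx<315)&(yy<240)&(yy>110)
print(np.percentile(V[red],[5,25,50,75,95]))
for t in(190,205,215,225):
  for r in rects("wrist",red&(V>t),.079,60,m=m):print(t,r)
for r in rects("wrist",red,.03,60,m=m):print("all@.03",r)
for r in rects("wrist",((V<60)|red)&(xx>235)&(xx<335)&(yy<245)&(yy>90),.004,1000,m=m):print("pad",r)
c=im[100:250,240:340];cv2.imwrite("pics/c2.png",cv2.resize(c,None,fx=4,fy=4,interpolation=cv2.INTER_CUBIC))
c=im[250:384,230:340];cv2.imwrite("pics/c3.png",cv2.resize(c,None,fx=4,fy=4,interpolation=cv2.INTER_CUBIC))
a=cv2.imread("pics/c2.png");b=cv2.imread("pics/c3.png");h=np.zeros((600,840,3),np.uint8);h[:,:400]=a;h[:536,400:]=b;cv2.imwrite("pics/c23.png",h[:,:800])
```

```text
[103. 150. 190. 200. 203.]
190 {'px': (288, 223), 'a': 81.0, 'c': array([515.4, 363.4]), 's': (16.3, 18.3), 'ang': np.float32(23.4), 'box': [[504.0, 367.0], [510.0, 352.0], [527.0, 360.0], [521.0, 375.0]]}
190 {'px': (293, 187), 'a': 980.0, 'c': array([506. , 393.5]), 's': (16.5, 64.7), 'ang': np.float32(115.6), 'box': [[485.0, 419.0], [513.0, 361.0], [527.0, 368.0], [499.0, 426.0]]}
190 {'px': (282, 132), 'a': 164.5, 'c': array([479.5, 437.5]), 's': (17.6, 21.8), 'ang': np.float32(115.8), 'box': [[467.0, 443.0], [476.0, 424.0], [492.0, 431.0], [483.0, 451.0]]}
all@.03 {'px': (289, 175), 'a': 2657.5, 'c': array([507.8, 395.7]), 's': (32.3, 122.0), 'ang': np.float32(115.8), 'box': [[467.0, 444.0], [520.0, 334.0], [549.0, 348.0], [496.0, 458.0]]}
pad {'px': (286, 168), 'a': 8021.0, 'c': array([506.3, 393.5]), 's': (77.9, 157.1), 'ang': np.float32(110.7), 'box': [[442.0, 453.0], [498.0, 306.0], [571.0, 334.0], [515.0, 481.0]]}
```

View pics/c23.png

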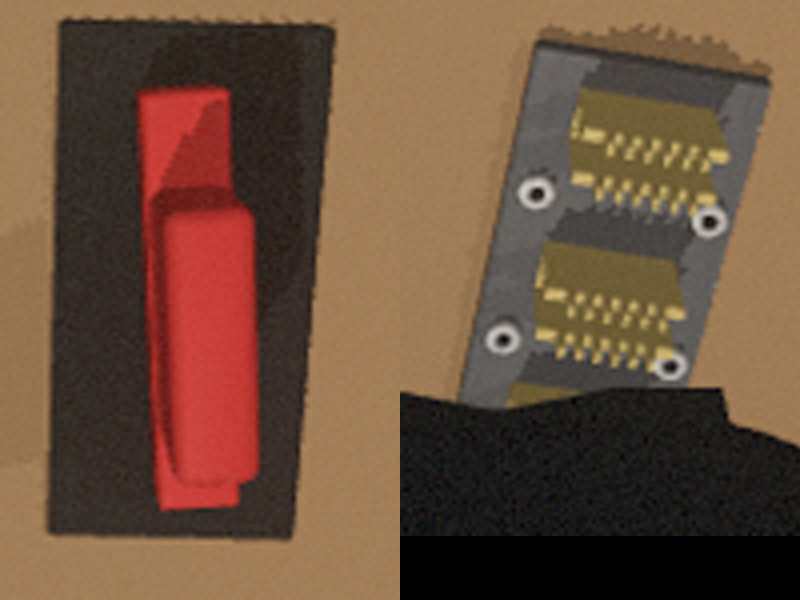

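The gauge nearest the pad has fine teeth (about 8 per row), so it is gauge_6. The scraper centre is (506, 393.5) mm with yaw about 25.6°. Grasp it.

>>> carry_out(linear=[[0.9,0.3,0],[0.92,0.27,0],[0,0,-1],[0,0,-1],[0,0,-1],[0,0,-1],[0,0,-1],[0,0,-1],[0,0,-1],[0,0,-1],[0,0,-0.6],[0,0,-0.5]], rotation=[[0,0,0.25],[0,0,0.2],[0,0,0],[0,0,0],[0,0,0],[0,0,0],[0,0,0],[0,0,0],[0,0,0],[0,0,0],[0,0,0],[0,0,0]], grip=[-1,-1,-1,-1,-1,-1,-1,-1,-1,-1,-1,-1])

```text
time: 3.15
ee_pos: [0.5055, 0.394, 0.0566]
tcp_rot: [-180.0, 0.0, 115.6]
wrist_force: [0.7, -0.5, -0.4]
opening: 0.0854
grasp_force: 0.0
```

>>> carry_out(linear=[[0,0,0],[0,0,0],[0,0,0],[0,0,0],[0,0,0],[0,0,0],[0,0,0],[0,0,0],[0,0,0.5],[0,0,0.5],[0,0,0.5],[0,0,0.5]], rotation=[[0,0,0],[0,0,0],[0,0,0],[0,0,0],[0,0,0],[0,0,0],[0,0,0],[0,0,0],[0,0,0],[0,0,0],[0,0,0],[0,0,0]], grip=[1,1,1,1,1,1,1,1,1,1,1,1], grip_force=80)

```text
time: 4.35
ee_pos: [0.5063, 0.3937, 0.0984]
tcp_rot: [180.0, -0.0, 115.5]
wrist_force: [-0.2, 0.1, -1.9]
opening: 0.0213
grasp_force: 78.2
```

>>> carry_out(linear=[[0,0,1],[0,0,1],[0.025,-0.99,1],[0.025,-0.99,1],[0.025,-0.99,0],[0.025,-0.99,0],[0.025,-0.99,0],[0.025,-0.99,0],[0.025,-0.99,0],[0.025,-0.99,0],[0.025,-0.99,0],[0.025,-0.99,0]], rotation=[[0,0,0],[0,0,0],[0,0,-0.2],[0,0,-0.2],[0,0,-0.2],[0,0,-0.2],[0,0,-0.2],[0,0,-0.2],[0,0,-0.2],[0,0,-0.2],[0,0,-0.2],[0,0,-0.2]], grip=[1,1,1,1,1,1,1,1,1,1,1,1])

```text
time: 5.55
ee_pos: [0.5108, 0.1941, 0.1768]
tcp_rot: [-179.9, 0.0, 99.4]
wrist_force: [0.0, 0.2, -1.8]
opening: 0.021
grasp_force: 78.6
```

>>> carry_out(linear=[[0.025,-0.99,0],[0.025,-0.99,0],[0.025,-0.99,0],[0.025,-0.99,0],[0.025,-0.99,0],[0.025,-0.99,0],[0.025,-0.99,0],[0.025,-0.99,0],[0.025,-0.99,0],[0.025,-0.99,0],[0.025,-0.99,0],[0.025,-0.99,0]], rotation=[[0,0,-0.2],[0,0,-0.2],[0,0,-0.2],[0,0,-0.2],[0,0,-0.2],[0,0,-0.2],[0,0,-0.2],[0,0,-0.2],[0,0,-0.2],[0,0,-0.2],[0,0,-0.2],[0,0,-0.2]], grip=[1,1,1,1,1,1,1,1,1,1,1,1])

```text
time: 6.75
ee_pos: [0.5165, -0.0433, 0.1768]
tcp_rot: [-179.9, 0.0, 80.2]
wrist_force: [0.9, 0.0, -1.6]
opening: 0.0208
grasp_force: 78.6
```

>>> carry_out(linear=[[0.025,-0.99,0],[0.025,-0.99,0],[0.025,-0.99,0],[0.025,-0.99,0],[0.025,-0.99,0],[0.025,-0.99,0],[0.025,-0.99,0],[0.025,-0.99,0],[0.025,-0.99,0],[0,0,0],[0,0,0]], rotation=[[0,0,-0.2],[0,0,-0.2],[0,0,-0.2],[0,0,-0.2],[0,0,-0.2],[0,0,-0.2],[0,0,-0.2],[0,0,-0.2],[0,0,-0.2],[0,0,0],[0,0,0]], grip=[1,1,1,1,1,1,1,1,1,1,1])

```text
time: 7.85
ee_pos: [0.521, -0.2205, 0.1768]
tcp_rot: [-179.9, -0.0, 65.8]
wrist_force: [-0.6, 0.8, -2.5]
opening: 0.021
grasp_force: 78.7
```

Run:
```python
from h import *
import pickle
m=bot.camera_model("wrist");im=bot.camera("wrist");cv2.imwrite("pics/w2.png",im);pickle.dump(m,open("w2.pkl","wb"))
```

```text
(no output)
```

View pics/w2.png

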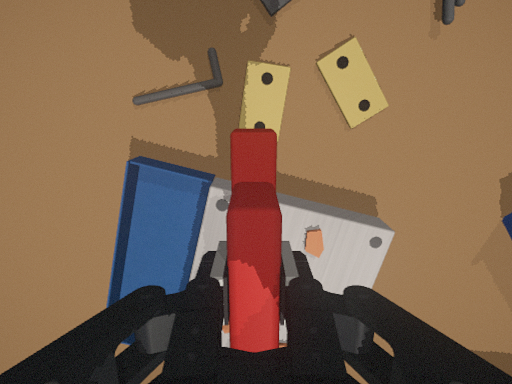

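>>> carry_out(linear=[[0.03,-0.98,0],[0.03,-0.98,0],[0.03,-0.98,0],[0.03,-0.98,0],[0.03,-0.98,0],[0.03,-0.98,0],[0.03,-0.98,0],[0.03,-0.98,0],[0.03,-0.98,0],[0,0,-1],[0,0,-1],[0,0,-1]], rotation=[[0,0,-0.2],[0,0,-0.2],[0,0,-0.2],[0,0,-0.2],[0,0,-0.2],[0,0,-0.2],[0,0,-0.2],[0,0,-0.2],[0,0,-0.2],[0,0,0],[0,0,0],[0,0,0]], grip=[1,1,1,1,1,1,1,1,1,1,1,1])

```text
time: 9.1
ee_pos: [0.527, -0.3973, 0.1163]
tcp_rot: [-180.0, -0.0, 51.4]
wrist_force: [-0.0, 0.2, -2.2]
opening: 0.0207
grasp_force: 78.9
```

>>> carry_out(linear=[[0,0,-0.5],[0,0,-0.4],[0,0,-0.2],[0,0,0],[0,0,0]], rotation=[[0,0,0],[0,0,0],[0,0,0],[0,0,0],[0,0,0]], grip=[1,1,1,1,1])

```text
time: 9.6
ee_pos: [0.5274, -0.3967, 0.0962]
tcp_rot: [179.9, -0.0, 51.5]
wrist_force: [0.2, -0.8, -1.7]
opening: 0.0212
grasp_force: 78.9
```

>>> carry_out(linear=[[0,0,-0.1],[0,0,-0.04],[0,0,0],[0,0,0]], rotation=[[0,0,0],[0,0,0],[0,0,0],[0,0,0]], grip=[1,1,1,1])

```text
time: 10.0
ee_pos: [0.5275, -0.3968, 0.0942]
tcp_rot: [179.9, -0.0, 51.5]
wrist_force: [-1.5, 0.3, 5.1]
opening: 0.0213
grasp_force: 80.0
```

>>> carry_out(linear=[[-0.2,0.16,0.03],[-0.4,0.31,0],[-0.4,0.31,0],[-0.39,0.31,0],[-0.39,0.31,0],[-0.39,0.31,0],[-0.39,0.31,0],[-0.39,0.31,0],[-0.39,0.31,0],[-0.39,0.31,0],[-0.39,0.31,0],[-0.39,0.31,0]], rotation=[[0,0,0],[0,0,0],[0,0,0],[0,0,0],[0,0,0],[0,0,0],[0,0,0],[0,0,0],[0,0,0],[0,0,0],[0,0,0],[0,0,0]], grip=[1,1,1,1,1,1,1,1,1,1,1,1])

```text
time: 11.2
ee_pos: [0.4372, -0.3253, 0.0942]
tcp_rot: [179.8, -0.0, 51.5]
wrist_force: [1.5, -1.0, 0.2]
opening: 0.021
grasp_force: 79.0
```

>>> carry_out(linear=[[-0.39,0.31,0],[-0.39,0.31,0],[-0.39,0.31,0],[-0.39,0.31,0],[-0.39,0.31,0],[0,0,0],[0,0,0],[0,0,0.5],[0,0,1]], rotation=[[0,0,0],[0,0,0],[0,0,0],[0,0,0],[0,0,0],[0,0,0],[0,0,0],[0,0,0],[0,0,0]], grip=[1,1,1,1,1,1,1,1,1])

```text
time: 12.1
ee_pos: [0.3963, -0.2929, 0.1217]
tcp_rot: [-179.7, 0.0, 51.5]
wrist_force: [0.3, 0.3, -2.6]
opening: 0.0212
grasp_force: 78.9
```

Run:
```python
from h import *
im=bot.camera("side");H,S,V=cv2.split(cv2.cvtColor(im,cv2.COLOR_BGR2HSV));yy,xx=np.mgrid[:384,:512]
im2=bot.camera("top");cv2.imwrite("pics/s3.png",np.hstack([cv2.resize(im[230:340,200:340],(420,330)),cv2.resize(im2[160:300,290:430],(330,330))]))
```

```text
(no output)
```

View pics/s3.png

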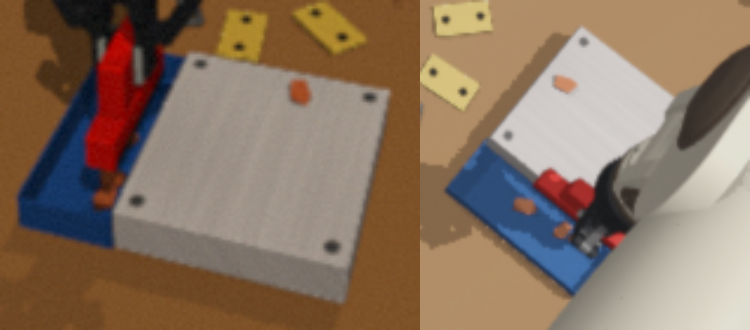

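The left side view shows three chips in the trough and one left on the plate at (300,92); the top view agrees. Second stroke.

>>> carry_out(linear=[[0.88,-0.22,0],[0.88,-0.22,0],[0.88,-0.22,0],[0.88,-0.22,0],[0.88,-0.22,0],[0.88,-0.22,0],[0.88,-0.22,0],[0.88,-0.22,0],[0.88,-0.22,0],[0.88,-0.22,0],[0,0,-0.7],[0,0,-0.6]], rotation=[[0,0,0],[0,0,0],[0,0,0],[0,0,0],[0,0,0],[0,0,0],[0,0,0],[0,0,0],[0,0,0],[0,0,0],[0,0,0],[0,0,0]], grip=[1,1,1,1,1,1,1,1,1,1,1,1])

```text
time: 13.4
ee_pos: [0.5732, -0.3377, 0.0946]
tcp_rot: [-179.9, 0.0, 51.5]
wrist_force: [0.2, 0.0, -2.6]
opening: 0.021
grasp_force: 79.3
```

>>> carry_out(linear=[[0,0,-0.13],[0,0,-0.03],[-0.2,0.16,0],[-0.4,0.31,0],[-0.39,0.31,0],[-0.39,0.31,0],[-0.39,0.31,0],[-0.39,0.31,0],[-0.39,0.31,0],[-0.39,0.31,0],[-0.39,0.31,0],[-0.39,0.31,0]], rotation=[[0,0,0],[0,0,0],[0,0,0],[0,0,0],[0,0,0],[0,0,0],[0,0,0],[0,0,0],[0,0,0],[0,0,0],[0,0,0],[0,0,0]], grip=[1,1,1,1,1,1,1,1,1,1,1,1])

```text
time: 14.6
ee_pos: [0.4987, -0.2785, 0.0937]
tcp_rot: [-180.0, 0.0, 51.5]
wrist_force: [2.0, -1.6, 0.7]
opening: 0.0211
grasp_force: 81.2
```

>>> carry_out(linear=[[-0.39,0.31,0],[-0.39,0.31,0],[-0.39,0.31,0],[-0.39,0.31,0],[-0.39,0.31,0],[-0.39,0.31,0],[-0.39,0.31,0],[0,0,0],[0,0,0],[0,0,0.5],[0,0,1]], rotation=[[0,0,0],[0,0,0],[0,0,0],[0,0,0],[0,0,0],[0,0,0],[0,0,0],[0,0,0],[0,0,0],[0,0,0],[0,0,0]], grip=[1,1,1,1,1,1,1,1,1,1,1])

```text
time: 15.7
ee_pos: [0.4444, -0.2355, 0.1233]
tcp_rot: [-179.8, 0.0, 51.5]
wrist_force: [0.1, 0.9, -1.6]
opening: 0.0209
grasp_force: 80.7
```

```bash
cat > chips.py <<'E'
from h import *
C=np.array([.494,-.332]);ex=np.array([.783,-.622]);ey=np.array([.622,.783])
for n in("side","top"):
    im=bot.camera(n);cv2.imwrite(f"pics/ch_{n}.png",im);H,S,V=cv2.split(cv2.cvtColor(im,cv2.COLOR_BGR2HSV));B,G,R=cv2.split(im.astype(int))
    poly=np.array([proj(n,[*(C+ex*a+ey*b),.0]) for a,b in((-.19,-.14),(-.19,.12),(.12,.12),(.12,-.14))]).astype(np.int32)
    z=np.zeros(im.shape[:2],np.uint8);cv2.fillPoly(z,[poly],1)
    mk=(H>=3)&(H<14)&(S>(120))&(R-B>50)&(R>110)&(z>0)
    for c in cv2.findContours(mk.astype(np.uint8),0,1)[0]:
        if cv2.contourArea(c)<8: continue
        u,v=c[:,0].mean(0);o=[]
        for h in(.005,.043):
            p=plane(n,u,v,h)[:2]-C;o.append((round(p@ex*1000),round(p@ey*1000)))
        print(n,(int(u),int(v)),cv2.contourArea(c),"z5",o[0],"z43",o[1])
E
python3 chips.py
```

```text
side (235, 291) 40.5 z5 (-113, -46) z43 (-98, -81)
side (241, 274) 15.5 z5 (-119, 16) z43 (-104, -22)
top (319, 232) 17.0 z5 (-114, 73) z43 (-122, 75)
```

>>> carry_out(linear=[[0,0,1],[0.1,0.98,1],[0.1,0.98,1],[0.1,0.98,0],[0.1,0.98,0],[0.1,0.98,0],[0.1,0.98,0],[0.1,0.98,0],[0.1,0.98,0],[0.1,0.98,0],[0.1,0.98,0],[0.1,0.98,0]], rotation=[[0,0,0],[0,0,0.23],[0,0,0.23],[0,0,0.23],[0,0,0.23],[0,0,0.23],[0,0,0.23],[0,0,0.23],[0,0,0.23],[0,0,0.23],[0,0,0.23],[0,0,0.23]], grip=[1,1,1,1,1,1,1,1,1,1,1,1])

```text
time: 17.0
ee_pos: [0.4671, -0.0194, 0.1835]
tcp_rot: [-180.0, 0.0, 71.8]
wrist_force: [-0.1, 0.2, -1.8]
opening: 0.0207
grasp_force: 80.9
```

>>> carry_out(linear=[[0.1,0.98,0],[0.1,0.98,0],[0.1,0.98,0],[0.1,0.98,0],[0.1,0.98,0],[0.1,0.98,0],[0.1,0.98,0],[0.1,0.98,0],[0.1,0.98,0],[0.1,0.98,0],[0.1,0.98,0],[0.1,0.98,0]], rotation=[[0,0,0.23],[0,0,0.23],[0,0,0.23],[0,0,0.23],[0,0,0.23],[0,0,0.23],[0,0,0.23],[0,0,0.23],[0,0,0.23],[0,0,0.23],[0,0,0.23],[0,0,0.23]], grip=[1,1,1,1,1,1,1,1,1,1,1,1])

```text
time: 18.2
ee_pos: [0.4911, 0.2159, 0.1833]
tcp_rot: [-180.0, 0.0, 93.9]
wrist_force: [1.2, -0.4, -1.7]
opening: 0.0207
grasp_force: 80.9
```

>>> carry_out(linear=[[0.1,0.98,0],[0.1,0.98,0],[0.1,0.98,0],[0.1,0.98,0],[0.1,0.98,0],[0.1,0.98,0],[0.1,0.98,0],[0.1,0.98,0],[0.1,0.98,0],[0,0,0],[0,0,0]], rotation=[[0,0,0.23],[0,0,0.23],[0,0,0.23],[0,0,0.23],[0,0,0.23],[0,0,0.23],[0,0,0.23],[0,0,0.23],[0,0,0.23],[0,0,0],[0,0,0]], grip=[1,1,1,1,1,1,1,1,1,1,1])

```text
time: 19.3
ee_pos: [0.5088, 0.3917, 0.1831]
tcp_rot: [-179.9, 0.0, 110.4]
wrist_force: [-0.9, 0.3, -1.6]
opening: 0.0206
grasp_force: 80.7
```

```bash
python3 chips.py; python3 -c "
from workcell import bot
o=bot.get_obs();print(o['ee_pos'],o['tcp_rot'])"
```

```text
side (235, 292) 52.5 z5 (-113, -47) z43 (-98, -82)
side (241, 273) 23.5 z5 (-120, 17) z43 (-105, -21)
side (251, 260) 19.0 z5 (-113, 76) z43 (-99, 35)
top (356, 262) 16.5 z5 (-112, -58) z43 (-120, -52)
top (349, 257) 13.0 z5 (-114, -35) z43 (-123, -29)
top (333, 246) 21.5 z5 (-120, 16) z43 (-128, 20)
top (318, 232) 19.5 z5 (-114, 74) z43 (-122, 76)
[0.50894128 0.39104189 0.18367997] [-1.79978786e+02  1.71950638e-02  1.10357134e+02]
```

All four chips are in the trough and the plate is clear. Set the scraper down.

>>> carry_out(linear=[[-0.1,0.1,-1],[0,0,-1],[0,0,-1],[0,0,-1],[0,0,-1],[0,0,-0.7],[0,0,-0.35],[0,0,-0.15],[0,0,-0.07],[0,0,0],[0,0,0]], rotation=[[0,0,0],[0,0,0],[0,0,0],[0,0,0],[0,0,0],[0,0,0],[0,0,0],[0,0,0],[0,0,0],[0,0,0],[0,0,0]], grip=[1,1,1,1,1,1,1,1,1,1,1])

```text
time: 20.5
ee_pos: [0.5072, 0.3937, 0.0593]
tcp_rot: [179.9, -0.0, 110.4]
wrist_force: [-0.0, -0.5, -2.1]
opening: 0.0212
grasp_force: 80.9
```

>>> carry_out(linear=[[0,0,-0.07],[0,0,0],[0,0,0],[0,0,0],[0,0,0],[0,0,0.5],[0,0,1],[0,0,1],[0,0,1],[0,0,1],[0,0,1],[0,0,1]], rotation=[[0,0,0],[0,0,0],[0,0,0],[0,0,0],[0,0,0],[0,0,0],[0,0,0],[0,0,0],[0,0,0],[0,0,0],[0,0,0],[0,0,0]], grip=[1,1,-1,-1,-1,-1,-1,-1,-1,-1,-1,-1])

```text
time: 21.7
ee_pos: [0.5069, 0.3934, 0.1888]
tcp_rot: [180.0, -0.0, 110.4]
wrist_force: [1.1, 0.5, -0.1]
opening: 0.0855
grasp_force: 0.0
```

>>> carry_out(linear=[[0,0,1],[0,0,1],[0,0,0.6],[-0.4,-1,0],[-0.4,-1,0],[-0.4,-1,0],[-0.4,-1,0],[-0.4,-1,0],[-0.4,-1,0],[-0.4,-1,0],[-0.4,-1,0],[-0.4,-1,0]], rotation=[[0,0,0],[0,0,0],[0,0,0],[0,0,0],[0,0,0],[0,0,0],[0,0,0],[0,0,0],[0,0,0],[0,0,0],[0,0,0],[0,0,0]], grip=[-1,-1,-1,-1,-1,-1,-1,-1,-1,-1,-1,-1])

```text
time: 22.9
ee_pos: [0.4345, 0.2127, 0.24]
tcp_rot: [179.9, -0.0, 110.4]
wrist_force: [1.1, -0.5, 0.9]
opening: 0.0854
grasp_force: 0.0
```

>>> carry_out(linear=[[-0.4,-1,0],[0,0,0],[0,0,0],[0,0,0]], rotation=[[0,0,0],[0,0,0],[0,0,0],[0,0,0]], grip=[-1,-1,-1,-1])

```text
time: 23.3
ee_pos: [0.4272, 0.1939, 0.2394]
tcp_rot: [180.0, -0.0, 110.4]
wrist_force: [0.8, 0.0, -0.9]
opening: 0.085
grasp_force: 0.0
```

```bash
cat > shot.py <<'E'
from h import *
import pickle,sys
k=sys.argv[1];o=bot.get_obs();m=bot.camera_model("wrist");im=bot.camera("wrist");cv2.imwrite(f"pics/{k}.png",im);pickle.dump(m,open(k+".pkl","wb"));print(o["time"],o["ee_pos"],o["tcp_rot"])
E
python3 shot.py w4
```

```text
23.3 [0.427178   0.19393608 0.23944036] [ 1.79962517e+02 -7.69343656e-03  1.10397992e+02]
```

View pics/w4.png

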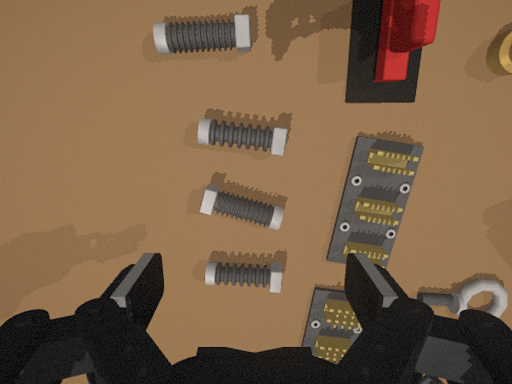

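The wrist view shows four screws at (203,36) fine, (243,136) coarse, (243,208) fine with its head to the left, and (245,276) coarse. gauge_6 is at (375,205) and gauge_10, with 4 teeth per row, at (335,340). Measuring.

```bash
cat > meas.py <<'E'
from h import *
import pickle
def screws(k,m=None,n="wrist",roi=(130,300,0,300),z0=.0):
    m=m or pickle.load(open(k+".pkl","rb"));im=cv2.imread(f"pics/{k}.png");H,S,V=cv2.split(cv2.cvtColor(im,cv2.COLOR_BGR2HSV))
    T=np.array(m["camera_from_world"]);cam=(-T[:3,:3].T@T[:3,3]);yy,xx=np.mgrid[:384,:512]
    R=(xx>roi[0])&(xx<roi[1])&(yy>roi[2])&(yy<roi[3])
    mk=cv2.morphologyEx(((S<95)&R).astype(np.uint8),cv2.MORPH_OPEN,np.ones((3,3)))
    for c in cv2.findContours(mk,0,1)[0]:
        if cv2.contourArea(c)<600: continue
        P=np.array([plane(n,*p[0],z0+.015,m)[:2] for p in c],np.float32)*1000
        r=cv2.minAreaRect(P);b=cv2.boxPoints(r);e=max([b[1]-b[0],b[2]-b[1]],key=np.linalg.norm);e=e/np.linalg.norm(e)
        # head end: larger bright blob
        one=np.zeros(mk.shape,np.uint8);cv2.drawContours(one,[c],-1,1,-1)
        br=[(cv2.contourArea(q),plane(n,*q[:,0].mean(0),z0+.015,m)[:2]*1000) for q in cv2.findContours(((V>140)&(one>0)).astype(np.uint8),0,1)[0]]
        br=sorted(br,key=lambda t:-t[0])[:2]
        if (br[0][1]-np.array(r[0]))@e<0:e=-e
        h=(cam[2]-z0-.015)*1000;rel=(P-cam[:2]*1000)@e;a,bb=rel.min(),rel.max()
        a2=a+15*abs(a)/h;b2=bb-15*abs(bb)/h;mid=(a2+b2)/2
        ctr=np.array(r[0])+e*(mid-(a+bb)/2-2.5)
        print("screw",np.round(ctr,1),"ang",round(np.degrees(np.arctan2(e[1],e[0])),1),"len",round(b2-a2,1),"w",round(min(r[1]),1),"heads",[x[0] for x in br])
if __name__=="__main__":
    screws("w4");m=pickle.load(open("w4.pkl","rb"));im=cv2.imread("pics/w4.png");H,S,V=cv2.split(cv2.cvtColor(im,cv2.COLOR_BGR2HSV));yy,xx=np.mgrid[:384,:512]
    R=(xx>315)&(xx<435)&(yy>120)&(yy<275)
    mk=(R&((S<90)|((H>18)&(S>150)))).astype(np.uint8)
    for r in rects("wrist",mk,.008,1500,m=m):print("g6",r)
    Y=R&(H>18)&(H<32)&(V>140)&(S>80)
    for r in rects("wrist",cv2.morphologyEx(Y.astype(np.uint8),cv2.MORPH_CLOSE,np.ones((7,7))),.04,40,m=m):print("teeth",r)
E
python3 meas.py
```

```text
screw [461.1  58.4] ang 20.4 len 96.9 w 45.6 heads [214.0, 144.5]Traceback (most recent call last):
  File "meas.py", line 22, in <module>
    screws("w4");m=pickle.load(open("w4.pkl","rb"));im=cv2.imread("pics/w4.png");H,S,V=cv2.split(cv2.cvtColor(im,cv2.COLOR_BGR2HSV));yy,xx=np.mgrid[:384,:512]
    ~~~~~~^^^^^^
  File "meas.py", line 16, in screws
    if (br[0][1]-np.array(r[0]))@e<0:e=-e
        ~~^^^
IndexError: list index out of range
```

Run:
```python
import cv2,numpy as np
im=cv2.imread("pics/w4.png");hsv=cv2.cvtColor(im,cv2.COLOR_BGR2HSV)
for y0,y1,x in((10,62,195),(112,164,245),(255,300,243)):
    print([tuple(int(t) for t in hsv[y,x]) for y in range(y0,y1,2)])
print([tuple(int(t) for t in hsv[136,x]) for x in range(192,300,3)])
```

```text
[(14, 116, 154), (16, 117, 153), (15, 117, 152), (15, 123, 110), (15, 123, 114), (13, 115, 115), (15, 102, 85), (12, 23, 55), (14, 47, 71), (27, 36, 63), (11, 29, 70), (15, 29, 89), (22, 56, 50), (15, 26, 60), (24, 35, 73), (18, 46, 55), (9, 40, 64), (3, 32, 72), (4, 23, 76), (9, 24, 73), (15, 93, 113), (16, 121, 146), (15, 122, 144), (16, 119, 144), (15, 118, 145), (16, 112, 157)]
[(16, 120, 151), (16, 126, 127), (15, 121, 116), (15, 117, 116), (15, 126, 117), (13, 122, 119), (15, 118, 119), (14, 119, 120), (17, 57, 63), (13, 32, 72), (15, 25, 81), (15, 12, 87), (0, 20, 89), (10, 24, 96), (18, 29, 88), (23, 31, 74), (11, 62, 78), (16, 108, 116), (15, 110, 132), (15, 115, 148), (16, 117, 144), (15, 117, 157), (15, 115, 159), (15, 117, 155), (16, 112, 160), (14, 115, 158)]
[(15, 121, 129), (16, 124, 115), (14, 119, 118), (15, 117, 116), (15, 112, 82), (170, 16, 47), (4, 30, 59), (9, 39, 66), (19, 29, 71), (15, 32, 64), (19, 41, 68), (19, 31, 66), (7, 32, 71), (13, 27, 66), (14, 107, 129), (15, 113, 147), (15, 114, 161), (15, 115, 157), (15, 111, 158), (15, 115, 155), (15, 117, 157), (15, 116, 156), (15, 114, 157)]
[(16, 123, 147), (15, 122, 144), (14, 18, 180), (14, 17, 192), (18, 18, 189), (14, 17, 192), (15, 24, 84), (19, 24, 85), (11, 27, 105), (9, 21, 86), (20, 25, 93), (21, 27, 95), (26, 23, 77), (4, 20, 100), (4, 18, 97), (0, 41, 74), (15, 20, 100), (13, 18, 100), (11, 39, 72), (23, 23, 101), (0, 17, 91), (11, 29, 70), (9, 18, 98), (21, 20, 88), (8, 39, 72), (9, 18, 97), (4, 23, 79), (14, 21, 157), (18, 17, 183), (16, 18, 185), (15, 17, 183), (11, 16, 177), (16, 128, 112), (16, 116, 156), (16, 116, 156), (15, 116, 158)]
```

S<75 separates cleanly; tighten the mask and ROI.

```bash
sed -i 's/S<95/S<75/; s/>=3/>=3/' meas.py; sed -i 's/        br=sorted/        if len(br)<2: continue\n        br=sorted/' meas.py; python3 meas.py
```

```text
screw [461.3  57.8] ang 20.4 len 96.8 w 44.2 heads [213.0, 143.0]
screw [431.5 148.1] ang -174.6 len 97.0 w 38.4 heads [258.5, 168.0]
screw [397.5 228.2] ang 12.4 len 97.2 w 32.0 heads [311.5, 220.5]
screw [324.8 311.6] ang 22.2 len 97.2 w 35.0 heads [409.5, 284.5]
g6 {'px': (373, 204), 'a': 8337.5, 'c': array([581.9, 196.7]), 's': (86.8, 179.3), 'ang': np.float32(103.8), 'box': [[518.0, 273.0], [561.0, 99.0], [645.0, 120.0], [603.0, 294.0]]}
teeth {'px': (369, 255), 'a': 124.5, 'c': array([584.8, 152.3]), 's': (16.2, 55.8), 'ang': np.float32(180.0), 'box': [[557.0, 144.0], [613.0, 144.0], [613.0, 160.0], [557.0, 160.0]]}
teeth {'px': (377, 213), 'a': 610.0, 'c': array([574.1, 202.4]), 's': (21.9, 53.4), 'ang': np.float32(11.5), 'box': [[546.0, 208.0], [550.0, 186.0], [603.0, 197.0], [598.0, 218.0]]}
teeth {'px': (394, 163), 'a': 487.0, 'c': array([562.3, 260.7]), 's': (20.5, 53.2), 'ang': np.float32(11.2), 'box': [[534.0, 266.0], [538.0, 246.0], [590.0, 256.0], [586.0, 276.0]]}
```

>>> carry_out(linear=[[0.35,-0.03,-0.1],[0.35,-0.03,-0.2],[0.35,-0.03,-0.2],[0.35,-0.03,-0.2],[0.35,-0.03,-0.2],[0.35,-0.03,-0.2],[0.35,-0.03,-0.2],[0.35,-0.03,-0.2],[0.35,-0.03,-0.2],[0.35,-0.03,-0.2],[0.35,-0.03,0],[0.3,0,0]], rotation=[[0,0,-1],[0,0,-1],[0,0,-1],[0,0,-1],[0,0,-1],[0,0,-1],[0,0,-1],[0,0,-1],[0,0,-1],[0,0,-1],[0,0,-1],[0,0,-1]], grip=[-1,-1,-1,-1,-1,-1,-1,-1,-1,-1,-1,-1])

```text
time: 24.55
ee_pos: [0.5177, 0.1633, 0.2004]
tcp_rot: [-178.8, 0.1, 16.9]
wrist_force: [0.8, -0.7, -1.0]
opening: 0.0855
grasp_force: 0.0
```

>>> carry_out(linear=[[0,0,0],[0,0,0],[0,0,0]], rotation=[[0,0,-0.3],[0,0,0],[0,0,0]], grip=[-1,-1,-1])

```text
time: 24.85
ee_pos: [0.5205, 0.1505, 0.201]
tcp_rot: [-178.4, 0.0, 15.3]
wrist_force: [0.1, 0.1, 0.3]
opening: 0.0857
grasp_force: 0.0
```

```bash
python3 shot.py w5
```

```text
24.85 [0.52050858 0.15045648 0.2009752 ] [-1.78363143e+02  4.44117440e-02  1.53302832e+01]
```

>>> carry_out(linear=[[0.17,-1,0],[0.17,-1,0],[0.17,-1,0],[0.17,-1,0],[0.17,-1,0],[0.17,-1,0],[0.17,-1,0],[0.17,-1,0],[0.17,-1,0],[0.17,-1,0],[0,0,0],[0,0,0]], rotation=[[0,0,0],[0,0,0],[0,0,0],[0,0,0],[0,0,0],[0,0,0],[0,0,0],[0,0,0],[0,0,0],[0,0,0],[0,0,0],[0,0,0]], grip=[-1,-1,-1,-1,-1,-1,-1,-1,-1,-1,-1,-1])

```text
time: 26.1
ee_pos: [0.5545, -0.0491, 0.2011]
tcp_rot: [-178.4, 0.0, 15.3]
wrist_force: [-0.5, -0.2, 0.0]
opening: 0.0854
grasp_force: 0.0
```

```bash
python3 shot.py w6; python3 -c "
import cv2,numpy as np
cv2.imwrite('pics/w56.png',np.hstack([cv2.imread('pics/w5.png')[:300,56:456],cv2.imread('pics/w6.png')[:300,56:456]]))"
```

```text
26.1 [ 0.55453236 -0.04914152  0.20109637] [-1.78350116e+02  2.88800070e-02  1.53319242e+01]
```

View pics/w56.png

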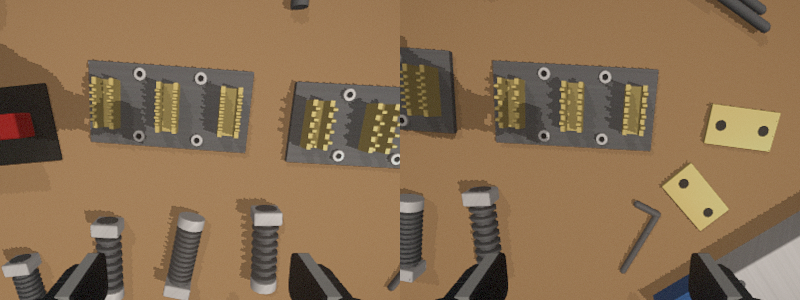

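Both gauges are seen from above: gauge_6 saddles at (104,102), (167,106), (231,112) in the left half, and gauge_10's at (510,103), (571,106), (635,109) in the right half. Measuring.

Run:
```python
from h import *
import pickle
for k,x1 in(("w5",315),("w6",320)):
    m=pickle.load(open(k+".pkl","rb"));im=cv2.imread(f"pics/{k}.png");H,S,V=cv2.split(cv2.cvtColor(im,cv2.COLOR_BGR2HSV));yy,xx=np.mgrid[:384,:512]
    R=(xx>138)&(xx<x1)&(yy>45)&(yy<165)
    yel=(H>18)&(H<33)&(S>90)
    mk=cv2.morphologyEx((R&((S<75)|yel)).astype(np.uint8),cv2.MORPH_CLOSE,np.ones((5,5)))
    T=np.array(m["camera_from_world"]);print(k,"cam",np.round(-T[:3,:3].T@T[:3,3],3))
    for r in rects("wrist",mk,.008,3000,m=m):print("base",r)
    for t in(120,150):
      Y=cv2.morphologyEx((R&yel&(V>t)).astype(np.uint8),cv2.MORPH_CLOSE,np.ones((9,9)))
      for r in rects("wrist",Y,.04,100,m=m):print(t,{a:r[a] for a in("px","a","c","s","ang")})
```

```text
w5 cam [0.592 0.165 0.335]
base {'px': (225, 106), 'a': 12832.0, 'c': array([581.7, 203. ]), 's': (79.3, 163.3), 'ang': np.float32(101.3), 'box': [[527.0, 275.0], [559.0, 115.0], [637.0, 131.0], [605.0, 291.0]]}
120 {'px': (286, 112), 'a': 1024.0, 'c': array([593.7, 144.4]), 's': (20.6, 44.3), 'ang': np.float32(11.4)}
120 {'px': (222, 107), 'a': 1127.0, 'c': array([582.1, 201.7]), 's': (22.4, 45.1), 'ang': np.float32(11.1)}
120 {'px': (159, 100), 'a': 1213.5, 'c': array([570.8, 257.8]), 's': (27.6, 44.9), 'ang': np.float32(9.5)}
150 {'px': (286, 112), 'a': 1002.0, 'c': array([593.7, 144.4]), 's': (20.4, 44.4), 'ang': np.float32(11.0)}
150 {'px': (221, 107), 'a': 1028.5, 'c': array([581.9, 202.4]), 's': (21.0, 45.0), 'ang': np.float32(10.9)}
150 {'px': (157, 93), 'a': 486.5, 'c': array([570.3, 260.5]), 's': (22.1, 44.4), 'ang': np.float32(10.8)}
w6 cam [ 0.626 -0.034  0.335]
base {'px': (230, 105), 'a': 12861.0, 'c': array([617.9,  -1. ]), 's': (79.3, 163.1), 'ang': np.float32(102.3), 'box': [[562.0, 70.0], [596.0, -89.0], [674.0, -72.0], [639.0, 87.0]]}
120 {'px': (291, 110), 'a': 1018.5, 'c': array([630.8, -59.2]), 's': (21.0, 44.1), 'ang': np.float32(12.3)}
120 {'px': (227, 106), 'a': 1085.5, 'c': array([617.9,  -2. ]), 's': (21.9, 44.4), 'ang': np.float32(13.3)}
120 {'px': (164, 102), 'a': 1144.5, 'c': array([606.2,  53.8]), 's': (28.3, 44.0), 'ang': np.float32(12.2)}
150 {'px': (291, 110), 'a': 975.5, 'c': array([630.4, -59.1]), 's': (20.1, 43.2), 'ang': np.float32(12.1)}
150 {'px': (227, 106), 'a': 1006.0, 'c': array([617.8,  -1.5]), 's': (20.9, 44.1), 'ang': np.float32(12.5)}
150 {'px': (163, 89), 'a': 355.5, 'c': array([614.1,  58.1]), 's': (22.1, 26.9), 'ang': np.float32(11.1)}
```

>>> carry_out(linear=[[-0.78,0.89,0],[-0.78,0.89,0],[-0.78,0.89,0],[-0.78,0.89,0],[-0.78,0.89,0],[-0.76,0.89,0],[0,0,-1],[0,0,-1],[0,0,-1],[0,0,-1],[0,0,-1],[0,0,-1]], rotation=[[-0.05,-0.015,0.1],[-0.05,-0.015,0.1],[-0.05,-0.015,0.1],[-0.05,-0.01,0.1],[0,0,0],[0,0,0],[0,0,0],[0,0,0],[0,0,0],[0,0,0],[0,0,0],[0,0,0]], grip=[-1,-1,-1,-1,-1,-1,-1,-1,-1,-1,-1,-1])

```text
time: 27.35
ee_pos: [0.461, 0.0581, 0.0805]
tcp_rot: [180.0, 0.0, 18.6]
wrist_force: [0.2, 0.4, -0.0]
opening: 0.0855
grasp_force: 0.0
```

>>> carry_out(linear=[[0,0,0],[0,0,0]], rotation=[[0,0,0],[0,0,0]], grip=[-1,-1])

```text
time: 27.55
ee_pos: [0.4612, 0.0576, 0.0816]
tcp_rot: [180.0, 0.1, 18.6]
wrist_force: [0.3, -0.5, -0.0]
opening: 0.0849
grasp_force: 0.0
```

```bash
python3 shot.py w7
python3 - <<'E'
from h import *
import pickle
m=pickle.load(open("w7.pkl","rb"))
for p in((.4613,.0578,.015),(.505,.0724,.015),(.418,.0433,.015)):print(proj("wrist",p,m))
E
```

```text
27.55 [0.46115796 0.05764817 0.0816116 ] [1.79980761e+02 7.26340655e-02 1.85797578e+01]
[252.72456933 217.87719121]
[252.79237256 150.7294748 ]
[252.70884039 276.66320326]
```

View pics/w7.png

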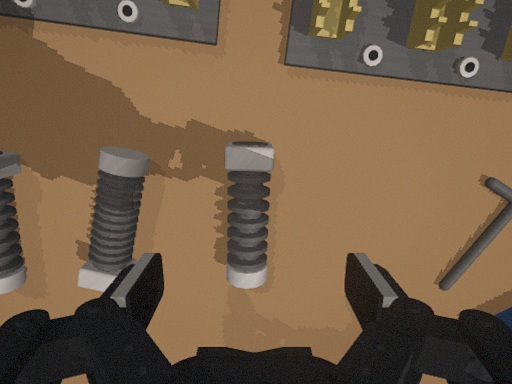

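Screw 4 at (248,216) is well aligned with the tool and about 3 mm to the left. Grasp it.

>>> carry_out(linear=[[-0.05,0.14,-1],[0,0,-1],[0,0,-1],[0,0,-0.4],[0,0,-0.15],[0,0,0],[0,0,0],[0,0,0],[0,0,0],[0,0,0],[0,0,0],[0,0,0]], rotation=[[0,0,0],[0,0,0],[0,0,0],[0,0,0],[0,0,0],[0,0,0],[0,0,0],[0,0,0],[0,0,0],[0,0,0],[0,0,0],[0,0,0]], grip=[-1,-1,-1,-1,-1,-1,1,1,1,1,1,1], grip_force=60)

```text
time: 28.8
ee_pos: [0.4607, 0.0599, 0.0108]
tcp_rot: [180.0, 0.0, 18.5]
wrist_force: [-2.3, 0.0, 5.6]
opening: 0.0261
grasp_force: 58.7
```

>>> carry_out(linear=[[0,0,0],[0,0,0.2],[0,0,0.5],[0,0,1],[0,0,1],[0,0,1],[0,0,0]], rotation=[[0,0,0],[0,0,0],[0,0,0],[0,0,0],[0,0,0],[0,0,0],[0,0,0]], grip=[1,1,1,1,1,1,1])

```text
time: 29.5
ee_pos: [0.4618, 0.0599, 0.0869]
tcp_rot: [179.9, -0.2, 18.5]
wrist_force: [1.4, -0.2, -3.9]
opening: 0.0262
grasp_force: 59.5
```

>>> carry_out(linear=[[0.94,-0.665,0.1],[0.94,-0.665,0],[0.94,-0.665,0],[0.94,-0.665,0],[0.94,-0.665,0],[0.94,-0.665,0],[0.94,-0.665,0],[0.94,-0.665,0],[0.94,-0.665,0],[0,0,0],[0,0,0]], rotation=[[0,0,-0.085],[0,0,-0.085],[0,0,-0.085],[0,0,-0.085],[0,0,-0.085],[0,0,-0.085],[0,0,-0.085],[0,0,-0.085],[0,0,-0.085],[0,0,0],[0,0,0]], grip=[1,1,1,1,1,1,1,1,1,1,1])

```text
time: 30.6
ee_pos: [0.629, -0.06, 0.0845]
tcp_rot: [-180.0, 0.2, 12.4]
wrist_force: [-0.7, -0.6, -5.0]
opening: 0.0265
grasp_force: 59.8
```

```bash
python3 shot.py w8
python3 - <<'E'
from workcell import bot
o=bot.get_obs();p=o["ee_pos"]*1000;print("shift",630.7-p[0],-59.8-p[1],12.4-o["tcp_rot"][2],p[2])
E
```

```text
30.6 [ 0.62895402 -0.06001206  0.0845084 ] [-179.97355693    0.20718392   12.37092361]
shift 1.934642954833521 -0.11511455065436849 0.001856532790929677 84.93719003002181
```

View pics/w8.png

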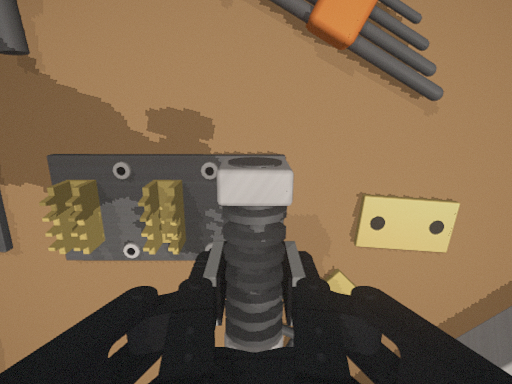

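The screw is held along its saddle; hand and saddle look aligned. Descend carefully.

>>> carry_out(linear=[[0.09,0,-0.8],[0,0,-0.6],[0,0,-0.2],[0,0,0],[0,0,-0.1],[0,0,-0.1],[0,0,0],[0,0,0]], rotation=[[0,0,0],[0,0,0],[0,0,0],[0,0,0],[0,0,0],[0,0,0],[0,0,0],[0,0,0]], grip=[1,1,1,1,1,1,1,1])

```text
time: 31.45
ee_pos: [0.6315, -0.06, 0.0504]
tcp_rot: [180.0, 0.0, 12.4]
wrist_force: [-0.2, -0.3, -4.7]
opening: 0.0263
grasp_force: 59.9
```

>>> carry_out(linear=[[0,0,-0.1],[0,0,0],[0,0,0]], rotation=[[0,0,0],[0,0,0],[0,0,0]], grip=[1,1,1])

```text
time: 31.75
ee_pos: [0.6313, -0.0599, 0.048]
tcp_rot: [180.0, 0.1, 12.4]
wrist_force: [-0.4, -1.6, -4.9]
opening: 0.0263
grasp_force: 59.9
```

>>> carry_out(linear=[[0,0,-0.1],[0,0,0],[0,0,0]], rotation=[[0,0,0],[0,0,0],[0,0,0]], grip=[1,1,1])

```text
time: 32.05
ee_pos: [0.6313, -0.0599, 0.046]
tcp_rot: [180.0, 0.1, 12.4]
wrist_force: [-0.1, -0.0, -4.4]
opening: 0.0262
grasp_force: 59.9
```

>>> carry_out(linear=[[0,0,-0.1],[0,0,0],[0,0,0]], rotation=[[0,0,0],[0,0,0],[0,0,0]], grip=[1,1,1])

```text
time: 32.35
ee_pos: [0.6314, -0.0599, 0.044]
tcp_rot: [180.0, 0.1, 12.4]
wrist_force: [0.9, 0.1, -5.0]
opening: 0.0265
grasp_force: 59.9
```

>>> carry_out(linear=[[0,0,-0.05],[0,0,0],[0,0,0]], rotation=[[0,0,0],[0,0,0],[0,0,0]], grip=[1,1,1])

```text
time: 32.65
ee_pos: [0.6315, -0.06, 0.0434]
tcp_rot: [180.0, 0.0, 12.4]
wrist_force: [0.2, 0.3, 0.0]
opening: 0.0263
grasp_force: 60.2
```

Contact came at the meshed height (TCP 43.4 mm; unmeshed would be 49). Release and go for screw 2.

>>> carry_out(linear=[[0,0,0],[0,0,0],[0,0,0],[0,0,0],[0,0,0.4],[0,0,1],[0,0,1],[0,0,1],[0,0,1]], rotation=[[0,0,0],[0,0,0],[0,0,0],[0,0,0],[0,0,0],[0,0,0],[0,0,0],[0,0,0],[0,0,0]], grip=[0.2,0.1,0,-0.1,-0.1,-0.1,-0.1,-0.1,-0.1])

```text
time: 33.55
ee_pos: [0.6314, -0.0599, 0.1326]
tcp_rot: [180.0, 0.0, 12.4]
wrist_force: [0.5, 0.8, -0.2]
opening: 0.047
grasp_force: 0.0
```

>>> carry_out(linear=[[-0.78,0.96,0],[-0.78,0.96,0],[-0.78,0.96,0],[-0.78,0.96,0],[-0.78,0.96,0],[-0.78,0.96,0],[-0.78,0.96,0],[-0.78,0.96,0],[-0.78,0.96,0],[-0.78,0.96,0],[-0.78,0.96,0],[-0.78,0.96,0]], rotation=[[0,0,0],[0,0,0],[0,0,0],[0,0,0],[0,0,0],[0,0,0],[0,0,0],[0,0,0],[0,0,0],[0,0,0],[0,0,0],[0,0,0]], grip=[-1,-1,-1,-1,-1,-1,-1,-1,-1,-1,-1,-1])

```text
time: 34.75
ee_pos: [0.4531, 0.133, 0.1314]
tcp_rot: [-178.3, 0.1, 15.4]
wrist_force: [0.8, 0.7, -0.7]
opening: 0.0854
grasp_force: 0.0
```

>>> carry_out(linear=[[-0.78,0.96,0],[-0.78,0.96,0],[-0.78,0.96,0],[0,0,-1],[0,0,-1],[0,0,0],[0,0,0]], rotation=[[0,0,0],[0,0,0],[0,0,0],[0,0,0],[0,0,0],[0,0,0],[0,0,0]], grip=[-1,-1,-1,-1,-1,-1,-1])

```text
time: 35.45
ee_pos: [0.418, 0.1539, 0.0914]
tcp_rot: [-176.7, 0.1, 18.2]
wrist_force: [0.3, -0.2, 0.4]
opening: 0.0853
grasp_force: 0.0
```

```bash
python3 shot.py w9
cat > ends.py <<'E'
# screw under hand: dark thread mask between the fingers -> lateral axis, angle, and bright ends -> origin
from h import *
import pickle,sys
k=sys.argv[1];m=pickle.load(open(k+".pkl","rb"));im=cv2.imread(f"pics/{k}.png");H,S,V=cv2.split(cv2.cvtColor(im,cv2.COLOR_BGR2HSV));yy,xx=np.mgrid[:384,:512]
R=(xx>185)&(xx<325)&(yy>110)&(yy<325)
mk=cv2.morphologyEx((R&(S<75)).astype(np.uint8),cv2.MORPH_OPEN,np.ones((3,3)))
c=max(cv2.findContours(mk,0,1)[0],key=cv2.contourArea);one=np.zeros_like(mk);cv2.drawContours(one,[c],-1,1,-1)
print("bbox",cv2.boundingRect(c))
dark=((one>0)&(V<130)).astype(np.uint8)
d=max(cv2.findContours(dark,0,1)[0],key=cv2.contourArea)
P=np.array([plane("wrist",*p[0],.015,m)[:2]*1000 for p in d],np.float32);r=cv2.minAreaRect(P);b=cv2.boxPoints(r);e=max([b[1]-b[0],b[2]-b[1]],key=np.linalg.norm)
print("thread",np.round(r[0],1),np.round(r[1],1),round(np.degrees(np.arctan2(e[1],e[0]))%180,1))
E
python3 ends.py w7; python3 ends.py w9
```

```text
35.45 [0.41795055 0.15390571 0.09142672] [-1.76707786e+02  1.18986845e-01  1.82235203e+01]
bbox (225, 142, 49, 147)
thread [459.2  60.7] [97.1 31.4] 17.1
bbox (236, 130, 78, 145)
thread [431.3 148.1] [94.4 30.8] 5.3
```

```bash
python3 -c "
from workcell import bot
print(bot.get_obs()['q'])"
```

```text
[ 18.16241687  -9.64855201 -20.40094988  79.30422203   3.28923936
 179.94372838]
```

q6 sat at its limit (yaw must be ≥ q1), so I'll flip the tool half a turn. Screw 3 is under the hand at (431, 148) with its axis at 5.3°.

>>> carry_out(linear=[[0,0,1],[0,0,1],[0.07,-0.03,1],[0.07,-0.03,0],[0.07,-0.03,0],[0.07,-0.03,0],[0.07,-0.03,0],[0.07,-0.03,0],[0.07,-0.03,0],[0.07,-0.03,0],[0.07,-0.03,0],[0.04,-0.02,0]], rotation=[[-0.2,-0.07,0],[-0.19,-0.06,0],[0,0,0.8],[0,0,0.8],[0,0,0.8],[0,0,0.8],[0,0,0.8],[0,0,0.8],[0,0,0.8],[0,0,0.8],[0,0,0.8],[0,0,0.8]], grip=[-1,-1,-1,-1,-1,-1,-1,-1,-1,-1,-1,-1])

```text
time: 36.7
ee_pos: [0.4351, 0.1396, 0.1524]
tcp_rot: [-179.7, 0.0, 83.1]
wrist_force: [-0.3, 0.2, -0.1]
opening: 0.0851
grasp_force: 0.0
```

>>> carry_out(linear=[[0,0,0],[0,0,0],[0,0,0],[0,0,0],[0,0,0],[0,0,0],[0,0,0],[0,0,0],[0,0,0],[0,0,0],[0,0,0],[0,0,0]], rotation=[[0,0,0.8],[0,0,0.8],[0,0,0.8],[0,0,0.8],[0,0,0.8],[0,0,0.8],[0,0,0.8],[0,0,0.8],[0,0,0.8],[0,0,0.8],[0,0,0.8],[0,0,0.8]], grip=[-1,-1,-1,-1,-1,-1,-1,-1,-1,-1,-1,-1])

```text
time: 37.9
ee_pos: [0.435, 0.1396, 0.1524]
tcp_rot: [-179.7, 0.2, 159.9]
wrist_force: [-0.1, -0.2, 0.2]
opening: 0.0855
grasp_force: 0.0
```

>>> carry_out(linear=[[0,0,0],[0,0,0],[0,0,0],[0,0,0],[0,0,0],[0,0,0]], rotation=[[0,0,0.8],[0,0,0.8],[0,0,0.8],[0,0,0.8],[0,0,0],[0,0,0]], grip=[-1,-1,-1,-1,-1,-1])

```text
time: 38.5
ee_pos: [0.4349, 0.1396, 0.1519]
tcp_rot: [-179.6, 0.1, -174.9]
wrist_force: [-0.4, 0.4, -1.2]
opening: 0.0852
grasp_force: 0.0
```

>>> carry_out(linear=[[-0.18,0.43,-1],[0,0,-1],[0,0,-1],[0,0,-1],[0,0,0],[0,0,0]], rotation=[[0.05,0,0],[0,0,0],[0,0,0],[0,0,0],[0,0,0],[0,0,0]], grip=[-1,-1,-1,-1,-1,-1])

```text
time: 39.1
ee_pos: [0.4311, 0.1481, 0.0718]
tcp_rot: [180.0, 0.1, -174.8]
wrist_force: [0.1, 0.3, -0.2]
opening: 0.086
grasp_force: 0.0
```

```bash
python3 shot.py w10; python3 ends.py w10
python3 - <<'E'
from h import *
import pickle
m=pickle.load(open("w10.pkl","rb"));im=cv2.imread("pics/w10.png");e=np.array([np.cos(np.radians(5.3)),np.sin(np.radians(5.3))])
for x,z in((-34,.029),(36,.029),(0,.029)):print(proj("wrist",[*(np.array([.4314,.1481])-e*x/1000),z],m))
# brightness profile along column of the screw axis
H,S,V=cv2.split(cv2.cvtColor(im,cv2.COLOR_BGR2HSV))
print([int(v) for v in V[110:300,246:256].mean(1)][::2])
E
```

```text
39.1 [0.4310653  0.14807655 0.07175587] [ 1.79975751e+02  1.26809531e-01 -1.74842092e+02]
bbox (230, 143, 52, 154)
thread [439.8 147.9] [83.2 28.7] 4.5
[254.8269379  280.45206923]
[254.66829127 174.17668181]
[254.75408232 231.64703434]
[146, 147, 147, 146, 147, 147, 146, 147, 147, 147, 146, 148, 147, 146, 147, 148, 138, 59, 69, 109, 165, 174, 174, 179, 181, 180, 183, 182, 181, 180, 179, 172, 107, 103, 99, 87, 71, 103, 84, 93, 80, 72, 101, 90, 97, 71, 75, 99, 95, 93, 68, 85, 97, 95, 81, 67, 97, 91, 88, 55, 59, 70, 68, 60, 55, 69, 67, 63, 56, 61, 71, 67, 57, 57, 71, 68, 60, 56, 69, 73, 79, 66, 87, 92, 97, 121, 189, 186, 186, 186, 185, 184, 183, 174, 157]
```

Head and pad edges match the prediction to within a pixel, so the origin of screw 3 is confirmed. Grasp it.

>>> carry_out(linear=[[0,0,-1],[0,0,-1],[0,0,-0.7],[0,0,-0.35],[0,0,0],[0,0,0],[0,0,0],[0,0,0],[0,0,0],[0,0,0],[0,0,0],[0,0,0]], rotation=[[0,0,0],[0,0,0],[0,0,0],[0,0,0],[0,0,0],[0,0,0],[0,0,0],[0,0,0],[0,0,0],[0,0,0],[0,0,0],[0,0,0]], grip=[-1,-1,-1,-1,-1,1,1,1,1,1,1,1], grip_force=60)

```text
time: 40.35
ee_pos: [0.4314, 0.1481, 0.0109]
tcp_rot: [180.0, 0.2, -174.8]
wrist_force: [-1.8, -2.0, 5.2]
opening: 0.026
grasp_force: 63.3
```

>>> carry_out(linear=[[0,0,0],[0,0,0.2],[0,0,0.5],[0,0,1],[0,0,1],[0,0,1],[0,0,0]], rotation=[[0,0,0],[0,0,0],[0,0,0],[0,0,0],[0,0,0],[0,0,0],[0,0,0]], grip=[1,1,1,1,1,1,1])

```text
time: 41.05
ee_pos: [0.4323, 0.1485, 0.087]
tcp_rot: [179.9, 0.4, -174.7]
wrist_force: [0.8, -0.3, -3.2]
opening: 0.0259
grasp_force: 63.5
```

>>> carry_out(linear=[[0.9,-0.025,0],[0.9,-0.025,0],[0.9,-0.025,0],[0.9,-0.025,0],[0.9,-0.025,0],[0.9,-0.025,0],[0.9,-0.025,0],[0.9,-0.025,0],[0.9,-0.025,0],[0,0,0],[0,0,0]], rotation=[[0,0,0.083],[0,0,0.083],[0,0,0.083],[0,0,0.083],[0,0,0.083],[0,0,0.083],[0,0,0.083],[0,0,0.083],[0,0,0.083],[0,0,0],[0,0,0]], grip=[1,1,1,1,1,1,1,1,1,1,1])

```text
time: 42.15
ee_pos: [0.5924, 0.1434, 0.0828]
tcp_rot: [180.0, 0.0, -168.8]
wrist_force: [-0.2, -0.3, -3.0]
opening: 0.0258
grasp_force: 63.5
```

>>> carry_out(linear=[[0.06,0.03,-0.8],[0,0,-0.5],[0,0,-0.2],[0,0,0],[0,0,0]], rotation=[[0,0,0],[0,0,0],[0,0,0],[0,0,0],[0,0,0]], grip=[1,1,1,1,1])

```text
time: 42.65
ee_pos: [0.5941, 0.1442, 0.0542]
tcp_rot: [180.0, 0.1, -168.8]
wrist_force: [-0.3, 0.2, -3.3]
opening: 0.0264
grasp_force: 63.5
```

>>> carry_out(linear=[[0,0,-0.1],[0,0,-0.05],[0,0,0],[0,0,0]], rotation=[[0,0,0],[0,0,0],[0,0,0],[0,0,0]], grip=[1,1,1,1])

```text
time: 43.05
ee_pos: [0.5943, 0.1442, 0.0512]
tcp_rot: [180.0, 0.1, -168.8]
wrist_force: [-0.1, 0.2, -3.0]
opening: 0.0261
grasp_force: 63.5
```

>>> carry_out(linear=[[0,0,-0.07],[0,0,0],[0,0,0]], rotation=[[0,0,0],[0,0,0],[0,0,0]], grip=[1,1,1])

```text
time: 43.35
ee_pos: [0.5942, 0.1442, 0.0497]
tcp_rot: [180.0, 0.1, -168.8]
wrist_force: [0.0, -0.3, -2.8]
opening: 0.0264
grasp_force: 63.5
```

>>> carry_out(linear=[[0,0,-0.07],[0,0,0],[0,0,0]], rotation=[[0,0,0],[0,0,0],[0,0,0]], grip=[1,1,1])

```text
time: 43.65
ee_pos: [0.5942, 0.1441, 0.0483]
tcp_rot: [180.0, 0.1, -168.8]
wrist_force: [-0.1, 0.7, -3.5]
opening: 0.0257
grasp_force: 63.5
```

>>> carry_out(linear=[[0,0,-0.07],[0,0,0],[0,0,0]], rotation=[[0,0,0],[0,0,0],[0,0,0]], grip=[1,1,1])

```text
time: 43.95
ee_pos: [0.5942, 0.1442, 0.0468]
tcp_rot: [180.0, 0.1, -168.8]
wrist_force: [-0.7, -0.6, -2.9]
opening: 0.0259
grasp_force: 63.5
```

>>> carry_out(linear=[[0,0,-0.05],[0,0,0],[0,0,0]], rotation=[[0,0,0],[0,0,0],[0,0,0]], grip=[1,1,1])

```text
time: 44.25
ee_pos: [0.5941, 0.1441, 0.046]
tcp_rot: [180.0, 0.1, -168.8]
wrist_force: [-2.4, 0.1, -2.0]
opening: 0.0259
grasp_force: 63.6
```

>>> carry_out(linear=[[-0.02,0,-0.05],[0,0,0],[0,0,0]], rotation=[[0,0,0],[0,0,0],[0,0,0]], grip=[1,1,1])

```text
time: 44.55
ee_pos: [0.5941, 0.1442, 0.0455]
tcp_rot: [180.0, 0.2, -168.8]
wrist_force: [-1.8, -1.1, 5.1]
opening: 0.0257
grasp_force: 64.0
```

Seated at the meshed height. Release, then over to screw 2.

>>> carry_out(linear=[[0,0,0],[0,0,0],[0,0,0],[0,0,0],[0,0,0.4],[0,0,1],[0,0,1],[0,0,1],[0,0,0.8]], rotation=[[0,0,0],[0,0,0],[0,0,0],[0,0,0],[0,0,0],[0,0,0],[0,0,0],[0,0,0],[0,0,0]], grip=[0.2,0.1,0,-0.1,-0.1,-0.1,-0.1,-0.1,-0.1])

```text
time: 45.45
ee_pos: [0.5941, 0.1442, 0.1309]
tcp_rot: [180.0, 0.2, -168.8]
wrist_force: [0.3, -0.8, -0.7]
opening: 0.0469
grasp_force: 0.0
```

>>> carry_out(linear=[[-0.98,0.42,0],[-0.98,0.42,0],[-0.98,0.42,0],[-0.98,0.42,0],[-0.98,0.42,0],[-0.98,0.42,0],[-0.98,0.42,0],[-0.98,0.42,0],[-0.98,0.42,0],[-0.98,0.42,0],[0,0,-1],[0,0,-1]], rotation=[[0,0,0.03],[0,0,0.03],[0,0,0.03],[0,0,0.03],[0,0,0.03],[0,0,0],[0,0,0],[0,0,0],[0,0,0],[0,0,0],[0,0,0],[0,0,0]], grip=[-1,-1,-1,-1,-1,-1,-1,-1,-1,-1,-1,-1])

```text
time: 46.65
ee_pos: [0.3979, 0.2288, 0.0898]
tcp_rot: [179.9, 0.3, -167.5]
wrist_force: [0.8, -0.2, 0.2]
opening: 0.0855
grasp_force: 0.0
```

>>> carry_out(linear=[[0,0,-0.9],[0,0,0],[0,0,0]], rotation=[[0,0,0],[0,0,0],[0,0,0]], grip=[-1,-1,-1])

```text
time: 46.95
ee_pos: [0.3979, 0.2282, 0.0718]
tcp_rot: [180.0, 0.1, -167.6]
wrist_force: [-0.2, 1.2, 0.4]
opening: 0.0853
grasp_force: 0.0
```

```bash
cat > edge.py <<'E'
from h import *
import pickle,sys
k=sys.argv[1];P=np.array([float(sys.argv[2]),float(sys.argv[3])])/1000;a=np.radians(float(sys.argv[4]));e=np.array([np.cos(a),np.sin(a)])
m=pickle.load(open(k+".pkl","rb"));im=cv2.imread(f"pics/{k}.png");H,S,V=cv2.split(cv2.cvtColor(im,cv2.COLOR_BGR2HSV))
n=np.array([-e[1],e[0]])
def samp(A,x,y,z=.029):
    u,v=proj("wrist",[*(P+e*x/1000+n*y/1000),z],m);return float(A[int(round(v)),int(round(u))]) if 0<=v<384 and 0<=u<512 else -1
print("axial V",[(x,round(np.mean([samp(V,x,y) for y in(-4,-2,0,2,4)]))) for x in range(-52,60,2)])
for x in(-40,43):print("lat S at",x,[(y,int(samp(S,x,y,.02))) for y in range(-24,26,3)])
E
python3 shot.py w11; python3 edge.py w11 397.5 228.2 12.4
```

```text
46.95 [0.39790756 0.22820626 0.07175897] [ 1.79971501e+02  1.46247815e-01 -1.67579505e+02]
axial V [(-52, 146), (-50, 140), (-48, 111), (-46, 161), (-44, 184), (-42, 182), (-40, 183), (-38, 182), (-36, 182), (-34, 125), (-32, 79), (-30, 93), (-28, 88), (-26, 83), (-24, 67), (-22, 72), (-20, 95), (-18, 90), (-16, 83), (-14, 67), (-12, 76), (-10, 92), (-8, 87), (-6, 82), (-4, 65), (-2, 84), (0, 93), (2, 82), (4, 67), (6, 53), (8, 64), (10, 70), (12, 69), (14, 62), (16, 54), (18, 57), (20, 71), (22, 64), (24, 56), (26, 57), (28, 60), (30, 71), (32, 70), (34, 93), (36, 110), (38, 145), (40, 180), (42, 178), (44, 180), (46, 179), (48, 179), (50, 155), (52, 157), (54, 157), (56, 157), (58, 156)]
lat S at -40 [(-24, 117), (-21, 120), (-18, 115), (-15, 36), (-12, 18), (-9, 16), (-6, 18), (-3, 16), (0, 17), (3, 18), (6, 17), (9, 20), (12, 25), (15, 126), (18, 128), (21, 118), (24, 114)]
lat S at 43 [(-24, 120), (-21, 117), (-18, 116), (-15, 40), (-12, 21), (-9, 16), (-6, 18), (-3, 25), (0, 21), (3, 26), (6, 23), (9, 23), (12, 20), (15, 19), (18, 125), (21, 130), (24, 122)]
```

Crest positions fit to within 0.5 mm. Grasp screw 2 and take it to gauge_10.

>>> carry_out(linear=[[-0.02,0,-1],[0,0,-1],[0,0,-0.7],[0,0,-0.35],[0,0,0],[0,0,0],[0,0,0],[0,0,0],[0,0,0],[0,0,0],[0,0,0],[0,0,0]], rotation=[[0,0,0],[0,0,0],[0,0,0],[0,0,0],[0,0,0],[0,0,0],[0,0,0],[0,0,0],[0,0,0],[0,0,0],[0,0,0],[0,0,0]], grip=[-1,-1,-1,-1,-1,1,1,1,1,1,1,1], grip_force=60)

```text
time: 48.2
ee_pos: [0.3976, 0.2284, 0.0107]
tcp_rot: [179.9, 0.2, -167.6]
wrist_force: [-1.4, 0.2, 4.9]
opening: 0.0262
grasp_force: 58.7
```

>>> carry_out(linear=[[0,0,0],[0,0,0.2],[0,0,0.5],[0,0,1],[0,0,1],[0,0,1],[0,0,1],[0,0,0]], rotation=[[0,0,0],[0,0,0],[0,0,0],[0,0,0],[0,0,0],[0,0,0],[0,0,0],[0,0,0]], grip=[1,1,1,1,1,1,1,1])

```text
time: 49.0
ee_pos: [0.3985, 0.2288, 0.1068]
tcp_rot: [179.9, 0.4, -167.6]
wrist_force: [0.8, 0.5, -5.7]
opening: 0.026
grasp_force: 59.6
```

>>> carry_out(linear=[[0.94,-0.78,0],[0.94,-0.78,0],[0.94,-0.78,0],[0.94,-0.78,0],[0.94,-0.78,0],[0.94,-0.78,0],[0.94,-0.78,0],[0.94,-0.78,0],[0.94,-0.78,0],[0.94,-0.78,0],[0.94,-0.78,0],[0,0,0]], rotation=[[0,0,0],[0,0,0],[0,0,0],[0,0,0],[0,0,0],[0,0,0],[0,0,0],[0,0,0],[0,0,0],[0,0,0],[0,0,0],[0,0,0]], grip=[1,1,1,1,1,1,1,1,1,1,1,1])

```text
time: 50.2
ee_pos: [0.6053, 0.0547, 0.102]
tcp_rot: [-180.0, 0.0, -167.7]
wrist_force: [-1.3, 0.1, -5.2]
opening: 0.0257
grasp_force: 59.9
```

>>> carry_out(linear=[[0,0,-1],[0,0,0],[0,0,0]], rotation=[[0,0,0],[0,0,0],[0,0,0]], grip=[1,1,1])

```text
time: 50.5
ee_pos: [0.6032, 0.0568, 0.0831]
tcp_rot: [180.0, 0.0, -167.6]
wrist_force: [-0.3, 0.0, -4.1]
opening: 0.0263
grasp_force: 60.0
```

>>> carry_out(linear=[[0.07,0.03,-0.8],[0,0,-0.6],[0,0,-0.2],[0,0,-0.1],[0,0,0],[0,0,0]], rotation=[[0,0,0],[0,0,0],[0,0,0],[0,0,0],[0,0,0],[0,0,0]], grip=[1,1,1,1,1,1])

```text
time: 51.1
ee_pos: [0.6059, 0.0572, 0.0504]
tcp_rot: [180.0, 0.2, -167.6]
wrist_force: [-0.2, 0.5, -6.2]
opening: 0.0267
grasp_force: 60.0
```

>>> carry_out(linear=[[0,0,-0.1],[0,0,0],[0,0,0]], rotation=[[0,0,0],[0,0,0],[0,0,0]], grip=[1,1,1])

```text
time: 51.4
ee_pos: [0.6056, 0.0571, 0.048]
tcp_rot: [180.0, 0.1, -167.6]
wrist_force: [-0.1, -0.0, -4.9]
opening: 0.0263
grasp_force: 60.0
```

>>> carry_out(linear=[[0,0,-0.1],[0,0,0],[0,0,0]], rotation=[[0,0,0],[0,0,0],[0,0,0]], grip=[1,1,1])

```text
time: 51.7
ee_pos: [0.6056, 0.0572, 0.0458]
tcp_rot: [180.0, 0.1, -167.6]
wrist_force: [0.7, 0.3, -4.6]
opening: 0.0263
grasp_force: 60.0
```

>>> carry_out(linear=[[0,0,-0.1],[0,0,0],[0,0,0]], rotation=[[0,0,0],[0,0,0],[0,0,0]], grip=[1,1,1])

```text
time: 52.0
ee_pos: [0.6056, 0.0572, 0.0439]
tcp_rot: [180.0, 0.1, -167.6]
wrist_force: [0.1, -0.0, -4.5]
opening: 0.026
grasp_force: 60.0
```

>>> carry_out(linear=[[0,0,-0.05],[0,0,0],[0,0,0]], rotation=[[0,0,0],[0,0,0],[0,0,0]], grip=[1,1,1])

```text
time: 52.3
ee_pos: [0.6058, 0.0572, 0.0433]
tcp_rot: [180.0, 0.2, -167.6]
wrist_force: [-0.5, 0.4, -1.4]
opening: 0.0262
grasp_force: 60.3
```

>>> carry_out(linear=[[0,0,0],[0,0,0],[0,0,0],[0,0,0],[0,0,0.4],[0,0,1],[0,0,1],[0,0,1],[0,0,0.9]], rotation=[[0,0,0],[0,0,0],[0,0,0],[0,0,0],[0,0,0],[0,0,0],[0,0,0],[0,0,0],[0,0,0]], grip=[0.2,0.1,0,-0.1,-0.1,-0.1,-0.1,-0.1,-0.1])

```text
time: 53.2
ee_pos: [0.6058, 0.0572, 0.1307]
tcp_rot: [180.0, 0.2, -167.6]
wrist_force: [-0.0, -0.7, 0.2]
opening: 0.0471
grasp_force: 0.0
```

>>> carry_out(linear=[[-0.94,0.85,0],[-0.94,0.85,0],[-0.94,0.85,0],[-0.94,0.85,0],[-0.94,0.85,0],[-0.94,0.85,0],[-0.94,0.85,0],[-0.94,0.85,0],[-0.94,0.85,0],[-0.94,0.85,0],[-0.94,0.85,0],[-0.94,0.85,0]], rotation=[[0,0,0.1],[0,0,0.1],[0,0,0.1],[0,0,0.1],[0,0,0.1],[0,0,0.1],[0,0,0.1],[0,0,0.1],[0,0,0.1],[0,0,0.1],[0,0,0.1],[0,0,0.1]], grip=[-1,-1,-1,-1,-1,-1,-1,-1,-1,-1,-1,-1])

```text
time: 54.4
ee_pos: [0.3793, 0.2618, 0.1297]
tcp_rot: [180.0, 0.2, -157.9]
wrist_force: [0.4, 0.6, -1.0]
opening: 0.0853
grasp_force: 0.0
```

>>> carry_out(linear=[[-0.94,0.85,0],[-0.94,0.85,0],[-0.94,0.85,0],[0,0,-1],[0,0,-1],[0,0,-0.9],[0,0,0],[0,0,0]], rotation=[[0,0,0.1],[0,0,0.1],[0,0,0.1],[0,0,0],[0,0,0],[0,0,0],[0,0,0],[0,0,0]], grip=[-1,-1,-1,-1,-1,-1,-1,-1])

```text
time: 55.2
ee_pos: [0.3237, 0.3122, 0.0718]
tcp_rot: [180.0, 0.1, -155.6]
wrist_force: [0.5, 0.4, 0.2]
opening: 0.0855
grasp_force: 0.0
```

```bash
python3 shot.py w12; python3 edge.py w12 324.8 311.6 22.2;python3 edge.py w12 324.8 311.6 25|tail -2
```

```text
55.2 [0.32367855 0.31221171 0.0717673 ] [ 1.79971712e+02  1.45726201e-01 -1.55578994e+02]
axial V [(-52, 141), (-50, 129), (-48, 114), (-46, 169), (-44, 176), (-42, 177), (-40, 175), (-38, 174), (-36, 174), (-34, 84), (-32, 69), (-30, 82), (-28, 81), (-26, 70), (-24, 84), (-22, 82), (-20, 69), (-18, 83), (-16, 79), (-14, 67), (-12, 86), (-10, 78), (-8, 71), (-6, 80), (-4, 78), (-2, 70), (0, 84), (2, 76), (4, 70), (6, 82), (8, 78), (10, 68), (12, 87), (14, 63), (16, 54), (18, 68), (20, 54), (22, 56), (24, 66), (26, 57), (28, 60), (30, 66), (32, 64), (34, 86), (36, 114), (38, 133), (40, 133), (42, 133), (44, 135), (46, 134), (48, 135), (50, 140), (52, 150), (54, 152), (56, 152), (58, 152)]
lat S at -40 [(-24, 114), (-21, 114), (-18, 119), (-15, 20), (-12, 19), (-9, 18), (-6, 18), (-3, 17), (0, 20), (3, 20), (6, 20), (9, 26), (12, 63), (15, 119), (18, 119), (21, 115), (24, 118)]
lat S at 43 [(-24, 117), (-21, 122), (-18, 113), (-15, 24), (-12, 20), (-9, 23), (-6, 23), (-3, 22), (0, 22), (3, 19), (6, 20), (9, 22), (12, 16), (15, 125), (18, 117), (21, 129), (24, 126)]
lat S at -40 [(-24, 117), (-21, 117), (-18, 112), (-15, 41), (-12, 19), (-9, 20), (-6, 15), (-3, 16), (0, 17), (3, 19), (6, 16), (9, 19), (12, 22), (15, 130), (18, 121), (21, 123), (24, 120)]
lat S at 43 [(-24, 122), (-21, 126), (-18, 54), (-15, 23), (-12, 22), (-9, 24), (-6, 22), (-3, 23), (0, 18), (3, 20), (6, 23), (9, 22), (12, 19), (15, 125), (18, 125), (21, 118), (24, 125)]
```

>>> carry_out(linear=[[0.07,-0.06,-1],[0,0,-1],[0,0,-0.7],[0,0,-0.35],[0,0,0],[0,0,0],[0,0,0],[0,0,0],[0,0,0],[0,0,0],[0,0,0],[0,0,0]], rotation=[[0,0,-0.15],[0,0,0],[0,0,0],[0,0,0],[0,0,0],[0,0,0],[0,0,0],[0,0,0],[0,0,0],[0,0,0],[0,0,0],[0,0,0]], grip=[-1,-1,-1,-1,-1,1,1,1,1,1,1,1], grip_force=60)

```text
time: 56.45
ee_pos: [0.3252, 0.3112, 0.0107]
tcp_rot: [180.0, 0.2, -156.8]
wrist_force: [-1.8, -1.0, 5.6]
opening: 0.0264
grasp_force: 58.6
```

>>> carry_out(linear=[[0,0,0],[0,0,0.2],[0,0,0.5],[0,0,1],[0,0,1],[0,0,1],[0,0,1],[0,0,0]], rotation=[[0,0,0],[0,0,0],[0,0,0],[0,0,0],[0,0,0],[0,0,0],[0,0,0],[0,0,0]], grip=[1,1,1,1,1,1,1,1])

```text
time: 57.25
ee_pos: [0.3259, 0.3118, 0.1067]
tcp_rot: [179.9, 0.3, -156.8]
wrist_force: [-0.2, 0.2, -4.0]
opening: 0.0257
grasp_force: 59.7
```

>>> carry_out(linear=[[0.94,-0.19,0],[0.94,-0.19,0],[0.94,-0.19,0],[0.94,-0.19,0],[0.94,-0.19,0],[0.94,-0.19,0],[0.94,-0.19,0],[0.94,-0.19,0],[0.94,-0.19,0],[0.94,-0.19,0],[0.94,-0.19,0],[0.94,-0.19,0]], rotation=[[0,0,-0.12],[0,0,-0.12],[0,0,-0.12],[0,0,-0.12],[0,0,-0.12],[0,0,-0.12],[0,0,-0.12],[0,0,-0.12],[0,0,-0.12],[0,0,-0.12],[0,0,-0.12],[0,0,-0.12]], grip=[1,1,1,1,1,1,1,1,1,1,1,1])

```text
time: 58.45
ee_pos: [0.5509, 0.2649, 0.1024]
tcp_rot: [-180.0, 0.0, -168.3]
wrist_force: [-0.2, 0.3, -4.7]
opening: 0.026
grasp_force: 59.8
```

>>> carry_out(linear=[[0.94,-0.19,-0.5],[0,0,-0.5],[0,0,0],[0,0,0]], rotation=[[0,0,-0.05],[0,0,0],[0,0,0],[0,0,0]], grip=[1,1,1,1])

```text
time: 58.85
ee_pos: [0.5683, 0.2615, 0.083]
tcp_rot: [180.0, 0.0, -168.7]
wrist_force: [0.5, -0.8, -4.4]
opening: 0.0258
grasp_force: 60.0
```

>>> carry_out(linear=[[0.06,0,-0.8],[0,0,-0.5],[0,0,-0.2],[0,0,-0.1],[0,0,-0.05],[0,0,0],[0,0,0]], rotation=[[0,0,0],[0,0,0],[0,0,0],[0,0,0],[0,0,0],[0,0,0],[0,0,0]], grip=[1,1,1,1,1,1,1])

```text
time: 59.55
ee_pos: [0.5708, 0.2617, 0.0514]
tcp_rot: [180.0, 0.2, -168.7]
wrist_force: [-0.4, -0.2, -4.6]
opening: 0.0257
grasp_force: 60.0
```

>>> carry_out(linear=[[0,0,-0.1],[0,0,0],[0,0,0]], rotation=[[0,0,0],[0,0,0],[0,0,0]], grip=[1,1,1])

```text
time: 59.85
ee_pos: [0.5706, 0.2615, 0.0489]
tcp_rot: [180.0, 0.1, -168.7]
wrist_force: [-0.2, 0.7, -4.6]
opening: 0.0259
grasp_force: 60.0
```

>>> carry_out(linear=[[0,0,-0.08],[0,0,0],[0,0,0]], rotation=[[0,0,0],[0,0,0],[0,0,0]], grip=[1,1,1])

```text
time: 60.15
ee_pos: [0.5705, 0.2615, 0.0472]
tcp_rot: [180.0, 0.1, -168.7]
wrist_force: [-0.6, 0.2, -5.0]
opening: 0.0258
grasp_force: 60.0
```

>>> carry_out(linear=[[0,0,-0.08],[0,0,0],[0,0,0]], rotation=[[0,0,0],[0,0,0],[0,0,0]], grip=[1,1,1])

```text
time: 60.45
ee_pos: [0.5707, 0.2616, 0.0459]
tcp_rot: [180.0, 0.2, -168.7]
wrist_force: [0.2, 0.7, -2.7]
opening: 0.0261
grasp_force: 60.1
```

Screw 1 is seated. Release and move to view the lock plates.

>>> carry_out(linear=[[0,0,0],[0,0,0],[0,0,0],[0,0,0],[0,0,0.4],[0,0,1],[0,0,1],[0,0,1],[0,0,1],[0,0,1],[0,0,1]], rotation=[[0,0,0],[0,0,0],[0,0,0],[0,0,0],[0,0,0],[0,0,0],[0,0,0],[0,0,0],[0,0,0],[0,0,0],[0,0,0]], grip=[0.2,0.1,0,-0.1,-0.1,-0.1,-0.1,-0.1,-0.1,-0.1,-0.1])

```text
time: 61.55
ee_pos: [0.5706, 0.2615, 0.1753]
tcp_rot: [180.0, 0.2, -168.7]
wrist_force: [-0.2, -0.5, 0.2]
opening: 0.0468
grasp_force: 0.0
```

>>> carry_out(linear=[[0.06,-1,0.3],[0.06,-1,0.3],[0.06,-1,0.3],[0.06,-1,0.3],[0.06,-1,0.3],[0.06,-1,0],[0.06,-1,0],[0.06,-1,0],[0.06,-1,0],[0.06,-1,0],[0.06,-1,0],[0.06,-1,0]], rotation=[[0,0,-0.5],[0,0,-0.5],[0,0,-0.5],[0,0,-0.5],[0,0,-0.5],[0,0,-0.5],[0,0,-0.5],[0,0,-0.5],[0,0,-0.5],[0,0,-0.5],[0,0,-0.5],[0,0,-0.5]], grip=[-0.35,-0.35,-0.35,-0.35,-0.35,-0.35,-0.35,-0.35,-0.35,-0.35,-0.35,-0.35])

```text
time: 62.75
ee_pos: [0.585, 0.0208, 0.2045]
tcp_rot: [180.0, 0.2, 143.1]
wrist_force: [0.3, -0.5, -0.4]
opening: 0.0577
grasp_force: 0.0
```

>>> carry_out(linear=[[0.06,-1,0],[0.06,-1,0],[0.06,-1,0],[0.06,-1,0],[0.06,-1,0],[0.06,-1,0],[0.06,-1,0],[0.06,-1,0],[0.06,-1,0],[0.06,-1,0],[0,0,0],[0,0,0]], rotation=[[0,0,-0.5],[0,0,-0.5],[0,0,-0.5],[0,0,-0.5],[0,0,-0.5],[0,0,-0.5],[0,0,-0.5],[0,0,-0.5],[0,0,-0.5],[0,0,-0.5],[0,0,0],[0,0,0]], grip=[-0.35,-0.35,-0.35,-0.35,-0.35,-0.35,-0.35,-0.35,-0.35,-0.35,-0.35,-0.35])

```text
time: 63.95
ee_pos: [0.5969, -0.1785, 0.2041]
tcp_rot: [180.0, 0.1, 103.3]
wrist_force: [0.1, 0.4, -0.5]
opening: 0.0578
grasp_force: 0.0
```

```bash
cat > lp.py <<'E'
from h import *
import pickle,sys
k=sys.argv[1];z=float(sys.argv[2]);m=pickle.load(open(k+".pkl","rb"));im=cv2.imread(f"pics/{k}.png");H,S,V=cv2.split(cv2.cvtColor(im,cv2.COLOR_BGR2HSV))
mk=cv2.morphologyEx(((H>18)&(H<33)&(S>75)&(V>90)).astype(np.uint8),cv2.MORPH_CLOSE,np.ones((3,3)))
for r in rects("wrist",mk,z,700,m=m):print(r)
E
python3 shot.py w13;python3 lp.py w13 .006
```

```text
63.95 [ 0.59692404 -0.17852018  0.20409546] [1.79964577e+02 1.22509764e-01 1.03333782e+02]
{'px': (299, 156), 'a': 2350.5, 'c': array([ 639.8, -146.6]), 's': (40.7, 70.3), 'ang': np.float32(98.1), 'box': [[615.0, -115.0], [625.0, -184.0], [665.0, -179.0], [655.0, -109.0]]}
{'px': (226, 145), 'a': 2436.0, 'c': array([ 560.9, -153.4]), 's': (40.1, 69.8), 'ang': np.float32(56.7), 'box': [[525.0, -172.0], [559.0, -194.0], [597.0, -135.0], [563.0, -113.0]]}
```

View pics/w13.png

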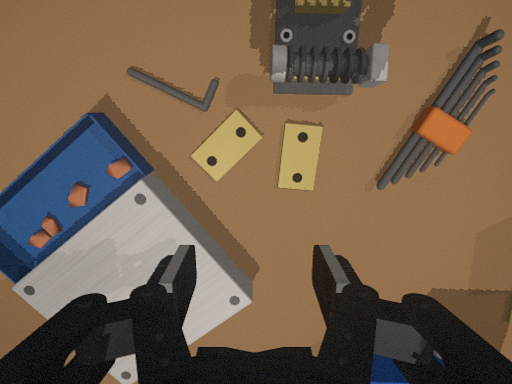

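The view shows lock plates at (226,145) and (299,156); the second has been knocked about 25 mm to (639.8, −146.6). All four chips are in the trough and screw 4 is seated at (330,65). Grasp the second plate first.

>>> carry_out(linear=[[0.7,0.53,-0.5],[0.7,0.53,-1],[0.7,0.53,-1],[0,0,-1],[0,0,-1],[0,0,-1],[0,0,-1],[0,0,-1],[0,0,-1],[0,0,-0.9],[0,0,0],[0,0,0]], rotation=[[0,0,-0.3],[0,0,-0.35],[0,0,0],[0,0,0],[0,0,0],[0,0,0],[0,0,0],[0,0,0],[0,0,0],[0,0,0],[0,0,0],[0,0,0]], grip=[-0.35,-0.35,-0.35,-0.35,-0.35,-0.35,-0.35,-0.35,-0.35,-0.35,-0.35,-0.35])

```text
time: 65.2
ee_pos: [0.6391, -0.1459, 0.0163]
tcp_rot: [180.0, 0.1, 98.2]
wrist_force: [0.4, 0.5, 0.1]
opening: 0.0578
grasp_force: 0.0
```

>>> carry_out(linear=[[0,0,-0.15],[0,0,-0.1],[0,0,0],[0,0,0]], rotation=[[0,0,0],[0,0,0],[0,0,0],[0,0,0]], grip=[-0.35,-0.35,-0.35,-0.35])

```text
time: 65.6
ee_pos: [0.6391, -0.1467, 0.011]
tcp_rot: [180.0, 0.1, 98.1]
wrist_force: [0.6, -0.3, 0.1]
opening: 0.0575
grasp_force: 0.0
```

>>> carry_out(linear=[[0,0,-0.1],[0,0,0],[0,0,0]], rotation=[[0,0,0],[0,0,0],[0,0,0]], grip=[-0.35,-0.35,-0.35])

```text
time: 65.9
ee_pos: [0.6389, -0.1467, 0.0086]
tcp_rot: [180.0, 0.1, 98.1]
wrist_force: [-0.9, 0.0, 0.2]
opening: 0.0575
grasp_force: 0.0
```

>>> carry_out(linear=[[0,0,0],[0,0,0],[0,0,0],[0,0,0],[0,0,0]], rotation=[[0,0,0],[0,0,0],[0,0,0],[0,0,0],[0,0,0]], grip=[0.2,0.4,1,1,1], grip_force=50)

```text
time: 66.4
ee_pos: [0.6392, -0.1467, 0.0092]
tcp_rot: [179.9, 0.1, 98.1]
wrist_force: [-0.3, 0.5, 6.2]
opening: 0.0376
grasp_force: 50.7
```

>>> carry_out(linear=[[0,0,0.1],[0,0,0.4],[0,0,1],[0,0,1],[0,0,0]], rotation=[[0,0,0],[0,0,0],[0,0,0],[0,0,0],[0,0,0]], grip=[1,1,1,1,1])

```text
time: 66.9
ee_pos: [0.6404, -0.147, 0.0619]
tcp_rot: [179.7, 0.2, 98.1]
wrist_force: [0.3, 0.3, 0.3]
opening: 0.0373
grasp_force: 50.4
```

>>> carry_out(linear=[[0,0,1],[-0.52,-0.96,1],[-0.52,-0.96,1],[-0.52,-0.96,0],[-0.52,-0.96,0],[-0.52,-0.96,0],[-0.52,-0.96,0],[-0.52,-0.96,0],[-0.52,-0.96,0],[-0.52,-0.96,0],[-0.52,-0.96,0],[-0.52,-0.96,0]], rotation=[[0,0,0],[0,0,-0.53],[0,0,-0.53],[0,0,-0.53],[0,0,-0.53],[0,0,-0.53],[0,0,-0.53],[0,0,-0.53],[0,0,-0.53],[0,0,-0.53],[0,0,-0.53],[0,0,-0.53]], grip=[1,1,1,1,1,1,1,1,1,1,1,1])

```text
time: 68.1
ee_pos: [0.5238, -0.3584, 0.1175]
tcp_rot: [-179.9, 0.1, 51.3]
wrist_force: [0.1, 0.8, -2.1]
opening: 0.038
grasp_force: 50.5
```

>>> carry_out(linear=[[0,0,-1],[0,0,-1],[0,0,-1],[0,0,-0.4],[0,0,0],[0,0,0]], rotation=[[0,0,0],[0,0,0],[0,0,0],[0,0,0],[0,0,0],[0,0,0]], grip=[1,1,1,1,1,1])

```text
time: 68.7
ee_pos: [0.5245, -0.3577, 0.0504]
tcp_rot: [-180.0, 0.1, 51.5]
wrist_force: [0.4, 0.2, -0.5]
opening: 0.0375
grasp_force: 50.5
```

>>> carry_out(linear=[[0,0,-0.06],[0,0,0],[0,0,0],[0,0,0],[0,0,0],[0,0,0],[0,0,0.3],[0,0,1],[0,0,1],[0,0,1],[0,0,1]], rotation=[[0,0,0],[0,0,0],[0,0,0],[0,0,0],[0,0,0],[0,0,0],[0,0,0],[0,0,0],[0,0,0],[0,0,0],[0,0,0]], grip=[1,1,0,-0.1,-0.2,-0.25,-0.25,-0.25,-0.25,-0.25,-0.25])

```text
time: 69.8
ee_pos: [0.5246, -0.3579, 0.1369]
tcp_rot: [180.0, 0.1, 51.5]
wrist_force: [-0.0, -0.3, 0.8]
opening: 0.0536
grasp_force: 0.0
```

>>> carry_out(linear=[[0.17,0.93,0],[0.17,0.93,0],[0.17,0.93,0],[0.17,0.93,0],[0.17,0.93,0],[0.17,0.93,0],[0.17,0.93,0],[0.17,0.93,0],[0.17,0.93,0],[0.17,0.93,0],[0.17,0.93,0]], rotation=[[0,0,0.06],[0,0,0.06],[0,0,0.06],[0,0,0.06],[0,0,0.06],[0,0,0.06],[0,0,0.06],[0,0,0.06],[0,0,0.06],[0,0,0.06],[0,0,0.06]], grip=[-0.35,-0.35,-0.35,-0.35,-0.35,-0.35,-0.35,-0.35,-0.35,-0.35,-0.35])

```text
time: 70.9
ee_pos: [0.562, -0.1513, 0.1352]
tcp_rot: [-180.0, 0.1, 56.8]
wrist_force: [0.2, -0.8, 0.1]
opening: 0.0578
grasp_force: 0.0
```

>>> carry_out(linear=[[0,0,0],[0,0,0]], rotation=[[0,0,0],[0,0,0]], grip=[-0.35,-0.35])

```text
time: 71.1
ee_pos: [0.562, -0.1523, 0.1353]
tcp_rot: [180.0, 0.1, 56.8]
wrist_force: [0.3, -0.4, 0.0]
opening: 0.0578
grasp_force: 0.0
```

```bash
python3 shot.py w14;python3 lp.py w14 .006
python3 - <<'E'
from h import *
im=bot.camera("top");H,S,V=cv2.split(cv2.cvtColor(im,cv2.COLOR_BGR2HSV));cv2.imwrite("pics/t14.png",im)
yy,xx=np.mgrid[:384,:512];mk=((H>18)&(H<33)&(S>75)&(V>90)&(xx>290)&(xx<430)&(yy>150)&(yy<260)).astype(np.uint8)
for r in rects("top",mk,.046,100):
    p=np.array(r["c"])-[494,-332];print(r["px"],r["c"],r["s"],r["ang"],"plate",np.round([p@[.783,-.622],p@[.622,.783]],1))
E
```

```text
71.1 [ 0.56198048 -0.15231659  0.13534006] [1.79987807e+02 1.42733970e-01 5.68337572e+01]
{'px': (253, 193), 'a': 3369.5, 'c': array([ 561., -153.]), 's': (40.3, 69.8), 'ang': np.float32(57.2), 'box': [[525.0, -171.0], [559.0, -193.0], [597.0, -135.0], [563.0, -113.0]]}
(377, 206) [ 523.9 -356.8] (39.0, 68.4) 51.4 plate [38.8 -0.8]
```

Plate B lies at plate coordinates (39, −1). Grasp plate A.

>>> carry_out(linear=[[-0.05,-0.03,-1],[0,0,-1],[0,0,-1],[0,0,-1],[0,0,-1],[0,0,-0.9],[0,0,-0.3],[0,0,-0.13],[0,0,0],[0,0,0]], rotation=[[0,0,0],[0,0,0],[0,0,0],[0,0,0],[0,0,0],[0,0,0],[0,0,0],[0,0,0],[0,0,0],[0,0,0]], grip=[-0.35,-0.35,-0.35,-0.35,-0.35,-0.35,-0.35,-0.35,-0.35,-0.35])

```text
time: 72.2
ee_pos: [0.5615, -0.1541, 0.0099]
tcp_rot: [179.9, 0.1, 56.7]
wrist_force: [0.4, -0.6, 0.5]
opening: 0.0573
grasp_force: 0.0
```

>>> carry_out(linear=[[0,0,0],[0,0,0],[0,0,0],[0,0,0],[0,0,0],[0,0,0.1],[0,0,0.4],[0,0,1],[0,0,1],[0,0,1],[0,0,0]], rotation=[[0,0,0],[0,0,0],[0,0,0],[0,0,0],[0,0,0],[0,0,0],[0,0,0],[0,0,0],[0,0,0],[0,0,0],[0,0,0]], grip=[0.2,0.4,1,1,1,1,1,1,1,1,1])

```text
time: 73.3
ee_pos: [0.5625, -0.1542, 0.0822]
tcp_rot: [179.7, 0.0, 56.7]
wrist_force: [0.2, -0.3, -1.4]
opening: 0.0375
grasp_force: 50.3
```

>>> carry_out(linear=[[0,0,1],[-0.61,-0.96,1],[-0.61,-0.96,0],[-0.61,-0.96,0],[-0.61,-0.96,0],[-0.61,-0.96,0],[-0.61,-0.96,0],[-0.61,-0.96,0],[-0.61,-0.96,0],[0,0,0],[0,0,-1],[0,0,-1]], rotation=[[0,0,0],[0,0,-0.08],[0,0,-0.08],[0,0,-0.08],[0,0,-0.08],[0,0,-0.08],[0,0,-0.08],[0,0,-0.08],[0,0,-0.08],[0,0,0],[0,0,0],[0,0,0]], grip=[1,1,1,1,1,1,1,1,1,1,1,1])

```text
time: 74.5
ee_pos: [0.4637, -0.3073, 0.0782]
tcp_rot: [179.9, 0.1, 51.6]
wrist_force: [-0.5, 1.1, -1.3]
opening: 0.0374
grasp_force: 50.4
```

>>> carry_out(linear=[[0,0,-0.9],[0,0,-0.5],[0,0,0],[0,0,0]], rotation=[[0,0,0],[0,0,0],[0,0,0],[0,0,0]], grip=[1,1,1,1])

```text
time: 74.9
ee_pos: [0.4636, -0.3071, 0.0508]
tcp_rot: [180.0, 0.1, 51.6]
wrist_force: [-0.4, 0.0, -1.0]
opening: 0.0372
grasp_force: 65.1
```

>>> carry_out(linear=[[0,0,-0.03],[0,0,0],[0,0,0],[0,0,0],[0,0,0],[0,0,0],[0,0,0.3],[0,0,1],[0,0,1],[0,0,1],[0,0,1],[0,0,1]], rotation=[[0,0,0],[0,0,0],[0,0,0],[0,0,0],[0,0,0],[0,0,0],[0,0,0],[0,0,0],[0,0,0],[0,0,0],[0,0,0],[0,0,0]], grip=[1,1,0,-0.1,-0.2,-0.25,-0.25,-0.25,-0.25,-0.25,-0.25,-0.25])

```text
time: 76.1
ee_pos: [0.4634, -0.3074, 0.1577]
tcp_rot: [180.0, 0.1, 51.6]
wrist_force: [0.5, -1.1, -0.8]
opening: 0.0534
grasp_force: 0.0
```

>>> carry_out(linear=[[-0.5,1,0.8],[-0.5,1,0.8],[-0.5,1,0.8],[-0.5,1,0.8],[-0.5,1,0],[-0.5,1,0],[-0.5,1,0],[-0.5,1,0],[0,1,0],[0,1,0],[0,0,0],[0,0,0]], rotation=[[0,0,0],[0,0,0],[0,0,0],[0,0,0],[0,0,0],[0,0,0],[0,0,0],[0,0,0],[0,0,0],[0,0,0],[0,0,0],[0,0,0]], grip=[-0.25,-0.25,-0.25,-0.25,-0.25,-0.25,-0.25,-0.25,-0.25,-0.25,-0.25,-0.25])

```text
time: 77.3
ee_pos: [0.3835, -0.1074, 0.2208]
tcp_rot: [179.9, 0.1, 51.7]
wrist_force: [0.5, -0.9, -0.3]
opening: 0.0536
grasp_force: 0.0
```

```bash
python3 chips.py
python3 - <<'E'
from h import *
o=bot.get_obs();print(o["time"],o["ee_pos"],o["wrist_force"])
im=bot.camera("top");H,S,V=cv2.split(cv2.cvtColor(im,cv2.COLOR_BGR2HSV))
yy,xx=np.mgrid[:384,:512];mk=((H>18)&(H<33)&(S>75)&(V>90)&(xx>290)&(xx<430)&(yy>150)&(yy<260)).astype(np.uint8)
for r in rects("top",mk,.046,100):
    p=np.array(r["c"])-[494,-332];print(r["px"],r["c"],r["s"],r["ang"],"plate",np.round([p@[.783,-.622],p@[.622,.783]],1))
for n,c,y in(("g6+",(570,261.6),11.3),("g6-",(593.6,144),11.3),("g10+",(604.9,57.4),12.4),("g10-",(630.7,-59.8),12.4)):
    print(n)
side=bot.camera("side")
a=cv2.resize(im[140:240,70:300],(800,348),interpolation=cv2.INTER_CUBIC);b=cv2.resize(side[140:255,180:330],(326,250),interpolation=cv2.INTER_CUBIC);d=cv2.resize(side[230:335,200:340],(333,250),interpolation=cv2.INTER_CUBIC)
h=np.zeros((600,800,3),np.uint8);h[:348]=a;h[350:600,:326]=b;h[350:600,330:663]=d;cv2.imwrite("pics/fin.png",h)
E
```

```text
side (235, 291) 52.0 z5 (-113, -47) z43 (-98, -81)
side (242, 273) 23.0 z5 (-119, 18) z43 (-105, -20)
side (251, 260) 20.0 z5 (-113, 76) z43 (-99, 34)
77.4 [ 0.38345755 -0.10793546  0.22049461] [-0.75431963 -0.46213471 -0.34608071]
g6+
g6-
g10+
g10-
```

View pics/fin.png

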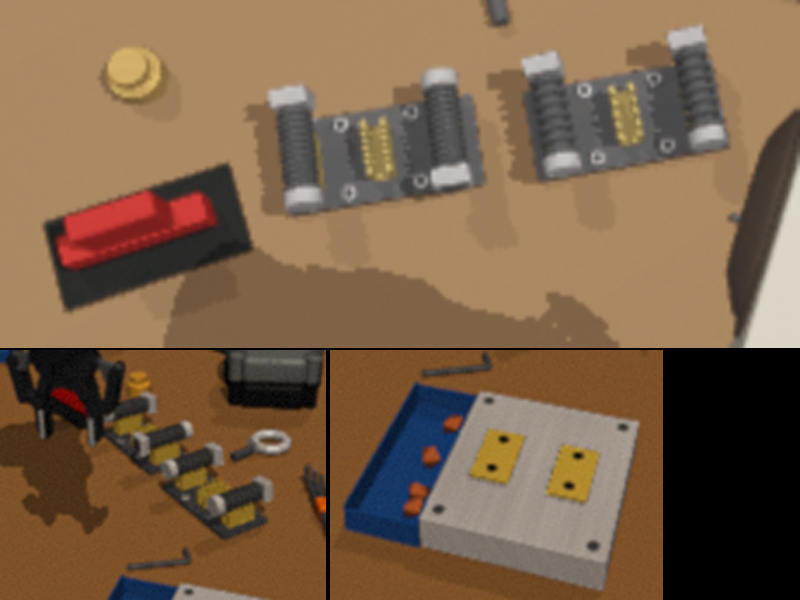

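The image shows the scraper on its pad and the screws on the outer saddles of each gauge. Both lock plates lie flat side by side and the four chips are in the trough. I'll take one closer check of the seated screws.

>>> carry_out(linear=[[0.59,0.98,0],[0.59,0.98,0],[0.59,0.98,0],[0.59,0.98,0],[0.59,0.98,0],[0.59,0.98,0],[0.59,0.98,0],[0.59,0.98,0],[0.59,0.98,0],[0,0,0],[0,0,0]], rotation=[[0,0,0],[0,0,0],[0,0,0],[0,0,0],[0,0,0],[0,0,0],[0,0,0],[0,0,0],[0,0,0],[0,0,0],[0,0,0]], grip=[-0.25,-0.25,-0.25,-0.25,-0.25,-0.25,-0.25,-0.25,-0.25,-0.25,-0.25])

```text
time: 78.6
ee_pos: [0.4896, 0.0686, 0.2199]
tcp_rot: [-180.0, 0.2, 51.6]
wrist_force: [-0.1, -0.3, -0.5]
opening: 0.053
grasp_force: 0.0
```

```bash
cat > seat.py <<'E'
from h import *
import pickle,sys
k=sys.argv[1];m=pickle.load(open(k+".pkl","rb"));im=cv2.imread(f"pics/{k}.png");H,S,V=cv2.split(cv2.cvtColor(im,cv2.COLOR_BGR2HSV))
T=np.array(m["camera_from_world"]);cam=-T[:3,:3].T@T[:3,3];print("cam",np.round(cam,3))
for n,c,a,z,hd in(("g6+",(570,261.6),11.3,.0495,1),("g6-",(593.6,144),11.3,.0495,-1),("g10+",(604.9,57.4),12.4,.047,1),("g10-",(630.7,-59.8),12.4,.047,1)):
    a=np.radians(a);e=np.array([np.cos(a),np.sin(a)]);nn=np.array([-e[1],e[0]]);out={}
    for lab,sg in(("pad",-1),("head",1)):
        w=(-34-46)/2 if lab=="pad" else 43.5
        q=proj("wrist",[*(np.array(c)/1000+e*hd*w/1000),z],m)
        if not(0<q[0]<511 and 0<q[1]<383):continue
        mk=((S<60)&(V>135)).astype(np.uint8);L=cv2.connectedComponents(mk)[1];l=L[max(0,int(q[1])-0),int(q[0])]
        if l==0: print(n,lab,"no blob at",q);continue
        vv,uu=np.nonzero(L==l);P=np.array([plane("wrist",u,v,z+.013,m)[:2]*1000 for u,v in zip(uu,vv)])-c
        out[lab]=(np.round([np.median(P@e),np.median(P@nn)],1),np.round([(P@e).min(),(P@e).max()],1),np.round([(P@nn).min(),(P@nn).max()],1))
    print(n,out)
E
python3 shot.py w15;python3 seat.py w15; python3 -c "
import cv2;cv2.imwrite('pics/w15c.png',cv2.imread('pics/w15.png'))"
```

```text
78.6 [0.48959368 0.06863172 0.21990513] [-179.98416998    0.18062487   51.64188954]
cam [0.535 0.125 0.354]
g6+ {}
g6- {'pad': (array([38.9, -4.5]), array([32.9, 46. ]), array([-14.3,  11.4])), 'head': (array([-42.9,   0.5]), array([-50.2, -35.9]), array([-14. ,  15.2]))}
g10+ {'pad': (array([-38.2,  -1.4]), array([-45.1, -28.1]), array([-18.8,  13.8])), 'head': (array([44.1,  2.4]), array([36.3, 51.4]), array([-12.7,  17.1]))}
g10- {'pad': (array([-39.2,   3.6]), array([-45.1, -33.3]), array([-7.8, 16.2])), 'head': (array([44.2,  2.2]), array([36.9, 51.5]), array([-13.1,  17.2]))}
```

View pics/w15.png

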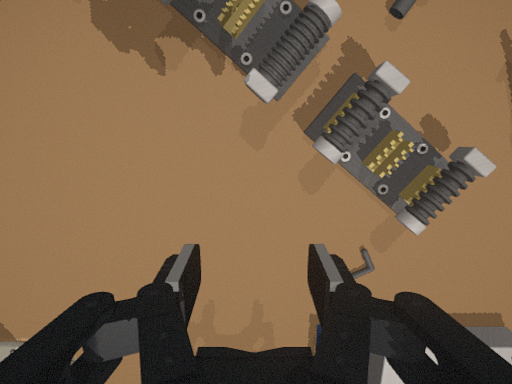

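>>> carry_out(linear=[[0.2,1,0],[0.2,1,0],[0.2,1,0],[0.2,1,0],[0.2,1,0],[0.2,1,0],[0,0,0],[0,0,0]], rotation=[[0,0,0],[0,0,0],[0,0,0],[0,0,0],[0,0,0],[0,0,0],[0,0,0],[0,0,0]], grip=[-0.25,-0.25,-0.25,-0.25,-0.25,-0.25,-0.25,-0.25])

```text
time: 79.45
ee_pos: [0.5135, 0.1881, 0.2203]
tcp_rot: [180.0, 0.2, 51.6]
wrist_force: [-0.5, -0.1, 1.6]
opening: 0.0533
grasp_force: 0.0
```

```bash
python3 shot.py w16;python3 seat.py w16
```

```text
79.45 [0.51345541 0.18811684 0.22031626] [1.79976586e+02 1.53480757e-01 5.16125498e+01]
cam [0.559 0.245 0.354]
g6+ {'pad': (array([-39.2,  -0.9]), array([-45.5, -33.2]), array([-14.5,  12.6])), 'head': (array([44.2,  1.2]), array([36.8, 51.2]), array([-13.8,  15.5]))}
g6- {'pad': (array([40.1,  1.5]), array([33.8, 46.4]), array([-10.5,  15.2])), 'head': (array([-43.1,   0.9]), array([-50.6, -35.6]), array([-14. ,  15.6]))}
g10+ {'pad': (array([-39.2,   3.7]), array([-45.3, -33.1]), array([-8.7, 16.8])), 'head': (array([44.2,  3.1]), array([36.8, 51.8]), array([-12.6,  17.8]))}
g10- {'pad': (array([-35.9,   5.2]), array([-38.6, -33.1]), array([-7.1, 18.2])), 'head': (array([42.6,  9.7]), array([37. , 51.2]), array([-7.4, 18.6]))}
```

All four screws are centred within about 0.5 mm along their saddles and straight. Handing in.

```bash
python3 -c "
from workcell import bot
print(bot.job_done())"
```

```text
the job is handed in; nothing more can be done
None
```

I handed the job in at about 79 s of the 210 s allowed; the hand-in gave no verdict. My last checks showed all four chips in the trough, the scraper on its pad, the four screws seated on their gauges and both lock plates flat side by side on the bench plate.

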